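Crank the casing press down onto the watch

TASK

Take the loose crank out of its stand, slide its hex socket down the press's slanting drive tube and feel it fully home on the hidden hex before you wind. Then wind the crank clockwise until the press pad is all the way down on the watch, and let go with the crank left fully home in the tube. Leave the other things on the bench where they are.

Things in the scene. Friction and masses are not known exactly. Their poses are not given: they have to be found in the camera images.
- crank_hub (a point): Centre of the red grip block (26 mm along x, 20 along y, 34 high) on the shaft axis of the loose steel crank: grip it across y. The crank, 140 mm tall, 0.3 kg, stands upright in its stand. Axes: z up the shaft, away from the socket; x from the shaft along the arm to the black handle. This point is 110 mm above the socket mouth; barrel 37 mm thick up to 58 mm above the mouth, arm (16 mm wide) at 86 to 94 mm.
- crank_handle (a point): Centre of the crank's black round handle, 20 mm in diameter, 44 mm long, parallel to the shaft, 60 mm from the shaft axis along the crank's +x, spanning 96 to 140 mm above the level of the socket mouth (centre 118). It is a sleeve that spins freely on its pin, so a gripper holding it need not turn with the crank. Same axes as crank_hub.
- crank_foot (a point): Centre of the crank's socket mouth, its bottom end. Same axes as crank_hub. The hex socket is 20 mm deep, 25.5 mm across flats inside, about 38 mm across outside; a flat faces +x and every 60 degrees from it.
- stand: Crank stand, fixed: black disc 100 mm across, 12 mm thick, with a collar 14 mm high on it, 41 mm wide inside, round the crank's socket. The crank's foot rests on the disc: lift it straight up by 20 mm or more to free it. Origin under its centre.
- drive_mouth (a point): Centre of the mouth of the press's grey drive tube. z points out along the tube's axis, which leans 30 degrees from vertical, towards the robot's side; x up the slope, away from the robot; y level. The tube is 56 mm deep, 41 mm wide inside, its mouth flared to 50 mm. The frame turns about z with the drive when the press is wound (clockwise, by 4.2 rad in all).
- drive_floor (a point): Centre of the tube's floor, 56 mm below drive_mouth; same axes. The hidden hex stands on it, on the axis: 24 mm across flats, 18 mm high, the top 4.5 mm bevelled. Angle unknown: the socket passes only within about 7 degrees of a match (every 60 degrees), else it stops 13 to 15 mm short; at a near match it may bind lower until wiggled. When fully home crank_foot meets drive_floor, the axes in line.
- press (a joint): How far the white press pad has come down, m: 0 at the start, about 0.0126 at its stop on the watch. Winding clockwise, seen looking down into the tube, lowers it 3 mm per radian, about 240 degrees in all, after up to 63 degrees of slack in the hex (the hex may turn in this slack when rubbed). The drive torque is about 0.12 N m. It stays where it is left.
- press_frame: Grey cast press, fixed; origin on the table under the middle of the drive tube's floor. x points away from the robot, y to its left. Base 140 x 340 x 18 mm; watch nest at x 45, y 145 mm; column at x 45, y 230 mm, 200 mm high, with an arm over the nest; yellow cap on the pad's rod.
- dispenser: White square dispenser bottle with a steel cap, 66 x 66 x 120 mm; origin under its centre. Leave alone.
- notes_box: Clear box of coloured paper pads, 110 x 80 x 60 mm; origin under its centre. Leave alone.
- pallet: Pale blue pallet carrying three watches, 200 x 85 x 28 mm; origin under its centre, x along it. Leave alone.
- tweezers: Steel tweezers lying flat, 125 mm long, 6 mm high; origin under the middle, x along it. Leave alone.
- loupe: Black eyeglass loupe, 44 mm wide, 28 mm high; origin under its centre. Leave alone.
- screwdriver: Small screwdriver with a red handle, 150 mm long, lying flat. Leave alone.
- stick: White plastic stick lying flat, 90 x 12 x 8 mm; origin under its centre, x along it. Leave alone.

How it is judged:
By the outcome, as a careful person would: the job done as asked, in the order asked, and still so for the second after the job is handed in, with the robot touching nothing.
It also fails if it takes over 72 s, if anything falls off the work surface, if the arm or the gripper's body presses on something with over 40 N, if the wrist force passes 120 N, or if a joint passes its speed limit or range.

ROBOT

A 7-joint arm with a two-finger parallel gripper is mounted at the origin on the work surface. World frame = base frame: x ahead of the robot, y to its left, z up, the work surface at z = 0. Lengths are in m, angles in rad, forces in N, time in s.
With the tool pointing down it reaches from about 0.4 to 0.85 m from the base axis. Payload 10.4 kg.
Tool frame: the origin (TCP) lies midway between the tips of the shut fingers; the grasp point (between the pads) lies 19 mm behind it; z points along the fingers, y is the direction in which the jaws open and shut (so a half turn about z gives the same grasp; the last joint's range is limited). The gripper opens to 85 mm and grips with 20 to 120 N. Pads are 22 mm wide; open, the fingers measure 114 mm over their backs; the gripper's body (76 mm by 85 mm) begins 54 mm behind the grasp point. The pads swing forward as they close: fully open they stand 13 mm farther back than shut.
Start: joints at [1.121, 0.332, -0.065, 1.46, 0.022, 1.35, -0.088], TCP at [0.259, -0.569, 0.231] pointing down, gripper open.
Joint ranges: [-2.6, 2.6], [-0.5, 2.12], [-1.47, 1.34], [0.16, 2.42], [-1.27, 4.41], [0.06, 2.06], [-2.6, 2.6]. Speed limits (rad/s): [2.22, 2.22, 2.79, 2.79, 3.14, 3.14, 3.14].

INTERFACE

Orientations are given as a unit quaternion [x, y, z, w].
In Python, from workcell import manip, camera, camera_info, workorder, nets gives the robot as it stands.
- The arm moves only by the tool apply_moves, never from a script. Its argument "commands" is a list of rows, each a list of 5 numbers: the shift along the tool's x, y, z in m, then the turn about the tool's z in degrees, then the gripper command: -1 is fully open, 1 is shut, values between are in proportion. A call has 1 to 5 rows; each row shifts and turns the pose as measured when the row begins, along the tool's axes as they then stand; what a row does not reach is not made up. A row lasts 1/12 s, in which the tool goes at most 41.7 mm and 7.16 degrees, less where a joint would pass 70% of its speed; a pose out of reach is approached as far as the arm can. A call is refused whole if a number of a shift passes 0.0417 or a number of a turn 7.16, either way. A call with a gripper value outside its range is refused whole. The fingers move at their own pace and stop on an object; "squeeze" is the grip in N (left out, the last holds). Time passes only in rows, so rows that do not move let the fingers close. It gives the time, the measured TCP pose, the force and the opening at its end, in the units of the state.
- manip.get_obs(): the state, without advancing time (a new reading comes with each control period).
- camera(name): name is "scene" or "top" or "wrist"; returns (picture, depth): 480x640x3 uint8, red, green, blue; 480x640 float32, m along the optical axis (not along the pixel's ray), 0 where there is no reading.
- camera_info(name): a dict with "camera_matrix" (3x3 intrinsics, pixels), "xyz" and "rotation" of the camera in the world; the wrist camera has in their place "T_tool_cam" (4x4, takes a point from camera to tool coordinates, whose origin is the TCP and whose axes are the flange's). Camera axes: x right, y down, z forward; pixel columns grow to the right and rows downward; lengths in m; the calibration is good to about 2 mm. A picture is of the moment at which its call begins: read the wrist's pose just before it. camera_info takes no time and is no camera call.
- workorder.hand_in(): hands the job in, once; it reports no verdict.
Trained networks look in the newest picture that a camera, given by its name, has taken for a name from the list of things; names that differ only in an ending like _2 or _b are one class to them, and where a whole thing is asked for, a point or a joint stands for the part that bears it (a point fixed in the world has none). Each returns a list of dicts, best first, with "conf" (0 to 1); they miss things now and then, are a little off and sometimes report something else, mostly with a low value. They report only what shows in the picture. A call takes as long as a camera call.
- nets.look_for(camera, thing): "rect" ([left, top, width, height] in pixels, round what is visible of it).
- nets.place_of(camera, thing): "xy" ([column, row] in pixels: a listed point, or the origin of a listed thing).
The state is a dict: "clock": time; "joint_pos": joint angles; "joint_velocities": joint speeds; "tau": joint torques, N m; "position": TCP position; "ee_rot": TCP orientation; "ft_force": force on the tool from outside, world axes, zero at the start; "torque": the same for the moment, N m; "grip_width": opening from 0.0 (shut) to 1.0 (fully open).
Only numpy, scipy, OpenCV 4.12 (cv2) and the standard library are available. Lean on these libraries where they do the work, as an engineer would, in place of code of your own. Each camera call takes 0.05 s, during which the arm holds its last target. There are 200 camera calls.

## Working session

There is one attempt and no reset: what is moved stays moved. The work goes in short steps, Python scripts to look and compute and a tool call to move; the robot and the scene stay as the last step left them, time stands still between calls to the robot, and variables do not carry over. Pictures are saved under pics/ and viewed, about 8 in all and at most 12, crops included, and the job is handed in when it is done.

Besides the shell and the picture viewer there is one more tool, called as name(argument=value, ...) on one line, values as JSON. apply_moves: Moves the arm, as the interface text tells. Its arguments: {"type":"object","properties":{"commands":{"type":"array","items":{"type":"array","items":{"type":"number"}}},"squeeze":{"type":"number"}},"required":["commands"]}

```bash
ls; mkdir -p pics; cat > h.py <<'E'
import numpy as np, cv2
from scipy.spatial.transform import Rotation as R
from workcell import manip, camera, camera_info, workorder, nets
def pose(name):
    i=camera_info(name); K=np.array(i["camera_matrix"])
    if name=="wrist":
        o=manip.get_obs(); T=np.eye(4); T[:3,:3]=R.from_quat(o["ee_rot"]).as_matrix(); T[:3,3]=o["position"]
        T=T@np.array(i["T_tool_cam"])
    else:
        T=np.eye(4); r=np.array(i["rotation"]); T[:3,:3]=r if r.shape==(3,3) else R.from_quat(r).as_matrix(); T[:3,3]=i["xyz"]
    return K,T
def snap(name,f=None):
    K,T=pose(name); im,d=camera(name)
    if f: cv2.imwrite("pics/"+f,im[:,:,::-1])
    return im,d,K,T
def ray(K,T,uv):
    return T[:3,3],T[:3,:3]@(np.linalg.inv(K)@np.array([*uv,1.]))
def at_z(K,T,uv,z):
    p,r=ray(K,T,uv); return p+r*(z-p[2])/r[2]
def at_d(K,T,d,uv):
    p,r=ray(K,T,uv); u,v=int(round(uv[0])),int(round(uv[1])); q=d[v-1:v+2,u-1:u+2]; q=q[q>0]
    return p+r*np.median(q) if len(q) else None
def cloud(d,K,T):
    v,u=np.nonzero(d>0); z=d[v,u]
    P=np.linalg.inv(K)@np.vstack([u*z,v*z,z]); return (T[:3,:3]@P).T+T[:3,3],u,v
E
python3 - <<'E'
from h import *
np.set_printoptions(precision=3,suppress=True)
o=manip.get_obs(); print({k:np.round(v,3) for k,v in o.items()})
for c in("scene","top"):
    im,d,K,T=snap(c,c+"0.png"); print(c,T)
    for t in("crank_hub","crank_handle","crank_foot","stand","drive_mouth","drive_floor","press_frame"):
        for r in nets.place_of(c,t)[:2]: print(t,np.round(r["xy"]),round(r["conf"],2),at_d(K,T,d,np.clip(r["xy"],1,470)) if r["xy"][0]<470 else at_d(K,T,d,r["xy"]))
E
```

```text
pics
{'clock': np.float64(0.0), 'joint_pos': array([ 1.121,  0.333, -0.065,  1.461,  0.022,  1.35 , -0.088]), 'joint_velocities': array([ 0.   ,  0.002,  0.   , -0.001, -0.001,  0.001,  0.   ]), 'tau': array([  0.001, -62.544,   0.05 , -39.16 ,   0.016,   0.01 ,  -0.   ]), 'position': array([ 0.259, -0.569,  0.231]), 'ee_rot': array([ 0.977,  0.212, -0.   , -0.001]), 'ft_force': array([ 0.323,  0.231, -0.026]), 'torque': array([ 0.014, -0.007,  0.009]), 'grip_width': np.float64(1.002)}
scene [[-0.753  0.564 -0.339  1.069]
 [ 0.658  0.65  -0.381  0.593]
 [ 0.006 -0.51  -0.86   1.415]
 [ 0.     0.     0.     1.   ]]
crank_hub [249. 165.] 0.82 [ 0.545 -0.308  0.139]
crank_handle [238. 172.] 0.78 [ 0.583 -0.31   0.135]
crank_foot [252. 187.] 0.78 [ 0.55  -0.303  0.038]
stand [257. 190.] 0.81 [ 0.54  -0.289  0.027]
drive_mouth [282. 292.] 0.56 [0.713 0.049 0.057]
drive_mouth [414. 287.] 0.26 [0.4   0.267 0.001]
press_frame [280. 290.] 0.63 [0.717 0.046 0.064]
top [[ 0.011 -0.994  0.112  0.416]
 [-1.    -0.011 -0.004  0.02 ]
 [ 0.005 -0.112 -0.994  1.371]
 [ 0.     0.     0.     1.   ]]
crank_hub [480. 247.] 0.78 [ 0.538 -0.309  0.138]
crank_handle [481. 222.] 0.8 [ 0.59  -0.307  0.151]
crank_handle [212. 306.] 0.51 [0.408 0.278 0.009]
crank_foot [466. 253.] 0.88 [ 0.53  -0.293  0.069]
stand [464. 254.] 0.78 [ 0.529 -0.292  0.062]
drive_mouth [321. 181.] 0.58 [0.688 0.029 0.076]
drive_mouth [321. 187.] 0.48 [0.679 0.03  0.054]
drive_floor [476. 248.] 0.66 [ 0.535 -0.301  0.136]
drive_floor [322. 175.] 0.6 [0.692 0.027 0.119]
press_frame [322. 184.] 0.91 [0.683 0.028 0.074]
```

```bash
python3 - <<'E'
import cv2
a=cv2.imread("pics/scene0.png")[120:400,140:500]; b=cv2.imread("pics/top0.png")[100:380,180:540]
cv2.imwrite("pics/c0.png",cv2.resize(cv2.hconcat([a,b]),None,fx=1.11,fy=1.11,interpolation=cv2.INTER_CUBIC))
E
```

```text
(no output)
```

View pics/c0.png

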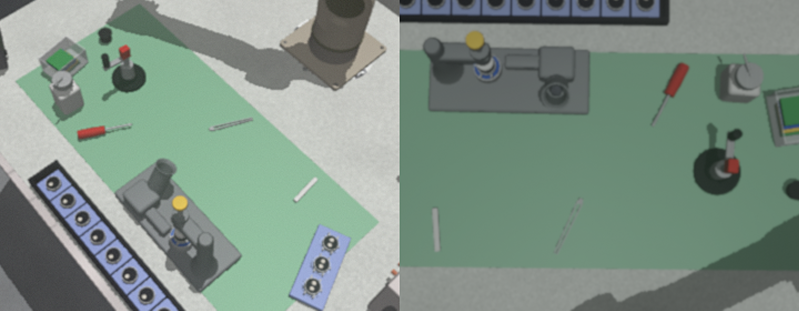

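```bash
python3 - <<'E'
from h import *
np.set_printoptions(precision=4,suppress=True)
print("Ttc",np.array(camera_info("wrist")["T_tool_cam"]))
for c in("top","scene"):
    im,d,K,T=snap(c); P,u,v=cloud(d,K,T); C=im[v,u].astype(int)
    red=(C[:,0]>120)&(C[:,1]<80)&(C[:,2]<80)&(abs(P[:,0]-.54)<.06)&(abs(P[:,1]+.305)<.06)
    q=P[red]; t=q[q[:,2]>.13]; print(c,"red",len(q),len(t),t.min(0),t.max(0),t.mean(0))
    blk=(C.max(1)<70)&(P[:,2]>.135)&(abs(P[:,0]-.59)<.04)&(abs(P[:,1]+.305)<.05)
    q=P[blk]; print("handle",len(q),q.min(0) if len(q) else'',q.max(0),q.mean(0)) if len(q) else 0
    # tube region
    m=(abs(P[:,0]-.68)<.08)&(abs(P[:,1]-.03)<.06)&(P[:,2]>.06); q=P[m]; print("tube",len(q),q.min(0),q.max(0))
    # base plate edges
    m=(abs(P[:,2]-.018)<.004)&(abs(P[:,0]-.71)<.13)&(abs(P[:,1]-.17)<.25)&(abs(C[:,0]-C[:,1])<15); q=P[m][:,:2].astype(np.float32)
    print("base",len(q),cv2.minAreaRect(q))
E
```

```text
Ttc [[ 0.0004 -0.9567 -0.2911  0.0747]
 [ 1.      0.0004  0.     -0.001 ]
 [ 0.0001 -0.2911  0.9567 -0.1429]
 [ 0.      0.      0.      1.    ]]
top red 80 80 [ 0.5223 -0.3169  0.1333] [ 0.5442 -0.2995  0.1448] [ 0.5337 -0.3085  0.1386]
handle 65 [ 0.5834 -0.321   0.1359] [ 0.5998 -0.3044  0.1555] [ 0.5917 -0.3114  0.1495]
tube 760 [ 0.6429 -0.0058  0.06  ] [0.7598 0.0649 0.1257]
base 3881 ((0.7012534141540527, 0.19383355975151062), (0.16835972666740417, 0.4817444980144501), 9.031431198120117)
scene red 32 30 [ 0.5274 -0.3151  0.1327] [ 0.5475 -0.2973  0.1453] [ 0.5369 -0.3055  0.1388]
handle 30 [ 0.5886 -0.3181  0.1353] [ 0.6029 -0.3028  0.1544] [ 0.5968 -0.3094  0.1467]
tube 593 [ 0.6454 -0.0011  0.06  ] [0.7599 0.0656 0.1275]
base 2046 ((0.7251293063163757, 0.13212817907333374), (0.3374496102333069, 0.1363033503293991), 89.4349594116211)
```

apply_moves(commands=[[0.04, 0, 0, 7, -1], [0.04, 0, -0.01, 7, -1], [0.04, 0, -0.01, 7, -1], [0.04, -0.04, -0.01, 3.4, -1], [0.04, -0.04, -0.01, 0, -1]])

```text
clock: 1.32
position: [0.4221, -0.4789, 0.2637]
ee_rot: [1.0, -0.013, -0.004, 0.001]
ft_force: [0.9, -0.8, -0.3]
grip_width: 1.005
```

apply_moves(commands=[[0.03, -0.04, -0.02, 0, -1], [0.03, -0.04, -0.02, 0, -1], [0.02, -0.04, 0, 0, -1], [0.0, -0.04, 0, 0, -1], [0.0, 0, 0, 0, -1]])

```text
clock: 1.73
position: [0.4991, -0.3302, 0.2958]
ee_rot: [1.0, -0.007, -0.002, -0.001]
ft_force: [0.5, 0.9, 0.0]
grip_width: 1.001
```

```bash
python3 - <<'E'
from h import *
np.set_printoptions(precision=4,suppress=True)
im,d,K,T=snap("wrist","w1.png"); P,u,v=cloud(d,K,T); C=im[v,u].astype(int)
red=(C[:,0]>110)&(C[:,1]<80)&(C[:,2]<80)&(abs(P[:,0]-.535)<.05)&(abs(P[:,1]+.305)<.05)&(abs(P[:,2]-.139)<.005)
q=P[red]; print(len(q),q.min(0),q.max(0)); print(cv2.minAreaRect(q[:,:2].astype(np.float32)))
b=(C.max(1)<80)&(abs(P[:,2]-.152)<.005)&(abs(P[:,0]-.595)<.04)&(abs(P[:,1]+.31)<.04)
q=P[b]; print(len(q)); print(q.min(0),q.max(0),cv2.minEnclosingCircle(q[:,:2].astype(np.float32)))
o=manip.get_obs();print(o["position"],o["ee_rot"])
E
```

```text
875 [ 0.5217 -0.3205  0.1364] [ 0.5471 -0.2993  0.1413]
((0.534606397151947, -0.31007108092308044), (0.01988258957862854, 0.025422316044569016), 84.10172271728516)
716
[ 0.5848 -0.3248  0.1472] [ 0.6041 -0.306   0.1543] ((0.5943818092346191, -0.3153381049633026), 0.009927375242114067)
[ 0.4982 -0.3335  0.2955] [ 1.     -0.0083 -0.0018 -0.0003]
```

View pics/w1.png

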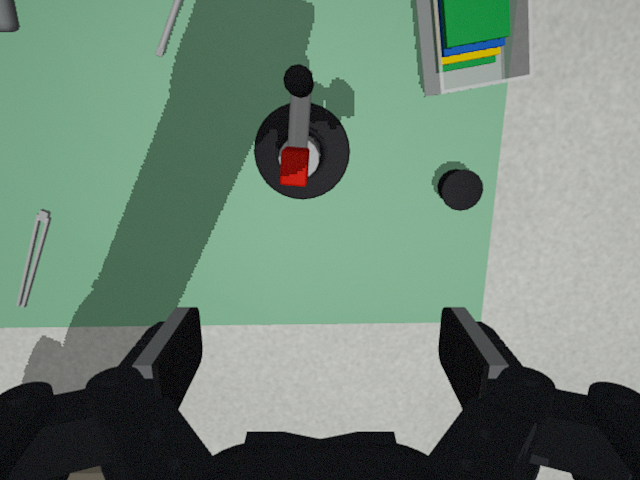

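apply_moves(commands=[[0.018, -0.0135, 0.03, 4.3, -1], [0.017, -0.0135, 0.03, 0, -1], [0, 0, 0.03, 0, -1], [0, 0, 0.0, 0, -1]])

```text
clock: 2.12
position: [0.5357, -0.3104, 0.2055]
ee_rot: [0.999, -0.049, 0.001, 0.002]
ft_force: [-1.6, -0.9, -1.0]
grip_width: 1.004
```

```bash
cat >> h.py <<'E'
def goal(x,y,z,head):
    o=manip.get_obs(); p=np.array(o["position"]); M=R.from_quat(o["ee_rot"]).as_matrix()
    h=np.degrees(np.arctan2(M[1,0],M[0,0]))
    print("pos",p.round(4),"head",h.round(2),"tilt z",M[:,2].round(4),"F",np.round(o["ft_force"],1),"w",round(float(o["grip_width"]),3),"t",round(float(o["clock"]),2))
    print("tool shift",(M.T@(np.array([x,y,z])-p)).round(4),"turn",round(h-head,2))
E
python3 -c "
from h import *
goal(.5346,-.3101,.105,-5.3)"
```

```text
pos [ 0.5357 -0.3104  0.2055] head -5.59 tilt z [ 0.0013 -0.0047 -1.    ] F [-1.6 -0.9 -1. ] w 1.004 t 2.12
tool shift [-0.0013 -0.0006  0.1005] turn -0.29
```

apply_moves(commands=[[-0.001, 0, 0.03, 0, -1], [0, 0, 0.03, 0, -1], [0, 0, 0.025, 0, -1], [0, 0, 0.012, 0, -1], [0, 0, 0.002, 0, -1]])

```text
clock: 2.53
position: [0.5349, -0.3169, 0.1094]
ee_rot: [0.999, -0.051, 0.003, 0.005]
ft_force: [0.2, 0.1, -0.8]
grip_width: 1.002
```

apply_moves(commands=[[0, 0, 0, 0, 1], [0, 0, 0, 0, 1], [0, 0, 0, 0, 1], [0, 0, 0, 0, 1], [0, 0, 0, 0, 1]], squeeze=40)

```text
clock: 2.95
position: [0.5369, -0.3203, 0.1166]
ee_rot: [0.999, -0.053, 0.006, 0.006]
ft_force: [1.2, 0.4, 1.0]
grip_width: 0.297
```

apply_moves(commands=[[0, 0, 0, 0, 1], [0, 0, 0, 0, 1], [0, 0, 0, 0, 1]])

```text
clock: 3.2
position: [0.5374, -0.3186, 0.1172]
ee_rot: [0.999, -0.052, 0.006, 0.006]
ft_force: [0.4, 0.1, -3.8]
grip_width: 0.228
```

```bash
python3 -c "
from h import *
goal(.5346,-.3101,.105,-5.3)"
```

```text
pos [ 0.5374 -0.3186  0.1172] head -5.95 tilt z [ 0.0117 -0.0116 -0.9999] F [ 0.4  0.1 -3.8] w 0.228 t 3.2
tool shift [-0.0038 -0.0083  0.0121] turn -0.65
```

apply_moves(commands=[[0, 0, 0, 0, -1], [0, 0, 0, 0, -1], [0, 0, 0, 0, -1]])

```text
clock: 3.45
position: [0.5376, -0.3193, 0.1177]
ee_rot: [0.999, -0.052, 0.007, 0.006]
ft_force: [-0.5, -0.1, -0.1]
grip_width: 0.649
```

```bash
python3 - <<'E'
from h import *
goal(.5346,-.3101,.105,-5.3)
im,d,K,T=snap("wrist","w2.png"); P,u,v=cloud(d,K,T); C=im[v,u].astype(int)
for lo,hi,x,y in((.136,.142,.535,-.31),(.149,.155,.594,-.315)):
    m=(P[:,2]>lo)&(P[:,2]<hi)&(abs(P[:,0]-x)<.03)&(abs(P[:,1]-y)<.03); q=P[m]
    print(len(q), q.mean(0) if len(q) else '', (q.min(0),q.max(0)) if len(q) else '')
goal(.5346,-.3101,.105,-5.3)
E
```

```text
pos [ 0.5376 -0.3193  0.1177] head -5.94 tilt z [ 0.0123 -0.0131 -0.9998] F [-0.5 -0.1 -0.1] w 0.649 t 3.45
tool shift [-0.0041 -0.0089  0.0126] turn -0.64
4466 [ 0.53797505 -0.30964768  0.13917553] (array([ 0.52226094, -0.32279793,  0.13601613]), array([ 0.55242788, -0.28000655,  0.14194007]))
3881 [ 0.59580222 -0.3180371   0.15164396] (array([ 0.58572178, -0.32776621,  0.14901533]), array([ 0.6050686 , -0.30808278,  0.15406776]))
pos [ 0.5376 -0.3193  0.1178] head -5.94 tilt z [ 0.0124 -0.0131 -0.9998] F [-0.5 -0.1 -0.1] w 0.736 t 3.5
tool shift [-0.0041 -0.009   0.0126] turn -0.64
```

View pics/w2.png

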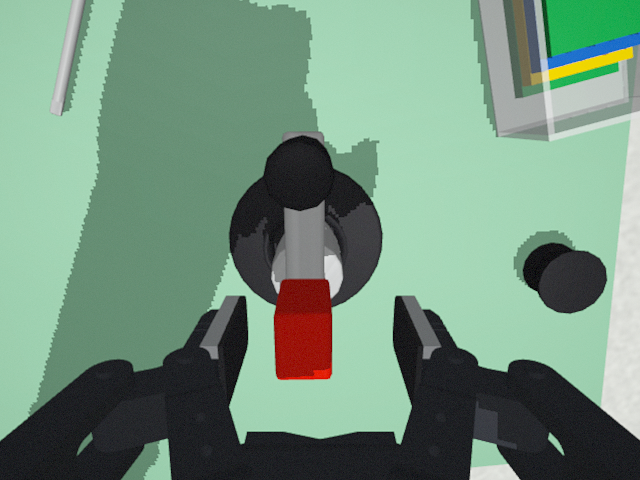

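apply_moves(commands=[[-0.001, -0.003, 0.006, 0, -1], [-0.001, -0.003, 0.006, 0, -1], [0, 0, 0, 0, -1]])

```text
clock: 3.75
position: [0.5364, -0.3135, 0.1051]
ee_rot: [0.999, -0.052, 0.007, 0.007]
ft_force: [0.1, -0.2, 0.1]
grip_width: 0.995
```

```bash
python3 - <<'E'
from h import *
goal(.5355,-.313,.105,-5.3)
im,d,K,T=snap("wrist"); P,u,v=cloud(d,K,T); C=im[v,u].astype(int)
m=(P[:,2]>.135)&(P[:,2]<.143)&(C[:,0]>90)&(C[:,1]<60)&(abs(P[:,0]-.535)<.03); q=P[m]
print(len(q), q.min(0),q.max(0),cv2.minAreaRect(q[:,:2].astype(np.float32)))
goal(.5355,-.313,.105,-5.3)
E
```

```text
pos [ 0.5364 -0.3135  0.1051] head -5.99 tilt z [ 0.0134 -0.0142 -0.9998] F [ 0.1 -0.2  0.1] w 0.995 t 3.75
tool shift [-0.001  -0.0004  0.0001] turn -0.69
4757 [ 0.52139275 -0.32154539  0.13502713] [ 0.54897643 -0.30010959  0.14134176] ((0.5352144241333008, -0.31086066365242004), (0.019562432542443275, 0.026792224496603012), 84.3366470336914)
pos [ 0.5365 -0.3138  0.1055] head -5.99 tilt z [ 0.0136 -0.0145 -0.9998] F [-0.8  0.3  0.1] w 1.003 t 3.8
tool shift [-0.0011 -0.0007  0.0005] turn -0.69
```

apply_moves(commands=[[-0.001, -0.0035, 0.001, 0, 1], [0, -0.0005, 0, 0, 1], [0, -0.0005, 0, 0, 1], [0, 0, 0, 0, 1], [0, 0, 0, 0, 1]])

```text
clock: 4.22
position: [0.536, -0.3087, 0.1044]
ee_rot: [0.999, -0.052, 0.007, 0.007]
ft_force: [-0.9, -0.6, 0.7]
grip_width: 0.303
```

apply_moves(commands=[[0, 0, 0, 0, 1], [0, 0, 0, 0, 1], [0, 0, 0, 0, 1]])

```text
clock: 4.47
position: [0.5361, -0.3089, 0.1045]
ee_rot: [0.999, -0.052, 0.007, 0.007]
ft_force: [-0.3, 1.0, -0.9]
grip_width: 0.224
```

```bash
python3 - <<'E'
from h import *
goal(.5352,-.311,.105,-5.3)
E
```

```text
pos [ 0.5361 -0.3089  0.1045] head -5.99 tilt z [ 0.0139 -0.0147 -0.9998] F [-0.3  1.  -0.9] w 0.224 t 4.47
tool shift [-0.0006  0.0022 -0.0005] turn -0.69
```

apply_moves(commands=[[0, 0, 0, 0, 0.2], [0, 0, 0, 0, 0.2], [0, 0.001, -0.005, 0, 0.2], [0, 0, -0.005, 0, 0.2], [0, 0, 0, 0, 1]])

```text
clock: 4.88
position: [0.5358, -0.31, 0.1156]
ee_rot: [0.999, -0.052, 0.007, 0.007]
ft_force: [0.2, -0.1, 0.1]
grip_width: 0.276
```

apply_moves(commands=[[0, 0, 0, 0, 1], [0, 0, 0, 0, 1], [0, 0, 0, 0, 1], [0, 0, 0, 0, 1]], squeeze=40)

```text
clock: 5.22
position: [0.5356, -0.3101, 0.1157]
ee_rot: [0.999, -0.052, 0.007, 0.007]
ft_force: [0.4, 0.6, 0.5]
grip_width: 0.225
```

```bash
python3 - <<'E'
from h import *
goal(.5352,-.311,.114,-5.3)
E
```

```text
pos [ 0.5356 -0.3101  0.1157] head -6.01 tilt z [ 0.0137 -0.0148 -0.9998] F [0.4 0.6 0.5] w 0.225 t 5.22
tool shift [-0.0004  0.0009  0.0017] turn -0.71
```

apply_moves(commands=[[0, 0, -0.005, 0, 1], [0, 0, -0.004, 0, 1], [0, 0, 0, 0, 1]])

```text
clock: 5.47
position: [0.5347, -0.3095, 0.1244]
ee_rot: [0.999, -0.052, 0.006, 0.006]
ft_force: [0.1, -0.2, -2.1]
grip_width: 0.225
```

apply_moves(commands=[[-0.006, 0, -0.0006, 0, 1], [-0.006, 0, -0.0006, 0, 1], [-0.006, 0, -0.0001, 0, 1], [-0.006, 0, 0, 0, 1]])

```text
clock: 5.8
position: [0.5127, -0.3068, 0.1267]
ee_rot: [0.999, -0.052, 0.01, 0.007]
ft_force: [3.6, -1.2, -3.6]
grip_width: 0.227
```

```bash
cat >> h.py <<'E'
def tilt(f=None):
    """crank pose from wrist depth: red hub + black handle, in world"""
    im,d,K,T=snap("wrist",f); P,u,v=cloud(d,K,T); C=im[v,u].astype(int)
    M=T[:3,3]
    m=(C[:,0]>90)&(C[:,1]<60)&(C[:,2]<60)&(np.linalg.norm(P-M,axis=1)<.3); q=P[m]
    print("red",len(q),q.min(0).round(4),q.max(0).round(4))
    for r in nets.place_of("wrist","crank_handle")[:1]+nets.place_of("wrist","crank_hub")[:1]+nets.place_of("wrist","crank_foot")[:1]: print(np.round(r["xy"]),r["conf"],at_d(K,T,d,r["xy"]))
E
python3 - <<'E'
from h import *
goal(.5356-.024,-.311,.126,-5.3)
tilt("w3.png")
E
```

```text
pos [ 0.5127 -0.3068  0.1267] head -5.91 tilt z [ 0.0189 -0.0155 -0.9997] F [ 3.6 -1.2 -3.6] w 0.227 t 5.8
tool shift [-0.0006  0.0043  0.0008] turn -0.61
red 5907 [ 0.499  -0.3167  0.12  ] [ 0.5303 -0.2948  0.1539]
[321. 163.] 0.86 [ 0.57416806 -0.3116781   0.17283413]
[321. 318.] 0.94 [ 0.5227102  -0.30670072  0.15154095]
```

View pics/w3.png

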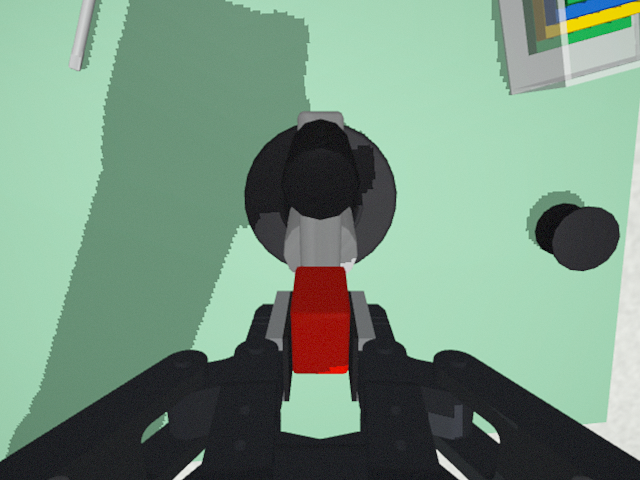

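apply_moves(commands=[[-0.007, 0.002, 0.0005, 0, 1], [-0.007, 0.001, 0.0008, 0, 1], [-0.007, 0, 0.0012, 0, 1]])

```text
clock: 6.25
position: [0.4928, -0.3065, 0.1245]
ee_rot: [0.999, -0.051, 0.011, 0.007]
ft_force: [3.4, 0.9, -0.2]
grip_width: 0.219
```

apply_moves(commands=[[-0.007, 0, 0.0014, 0, 1], [-0.007, 0, 0.0018, 0, 1], [-0.006, 0, 0.002, 0, 1]])

```text
clock: 6.5
position: [0.4713, -0.3042, 0.1187]
ee_rot: [0.999, -0.051, 0.011, 0.007]
ft_force: [4.6, -0.7, -1.4]
grip_width: 0.221
```

```bash
python3 - <<'E'
from h import *
goal(.5356-.0625,-.311,.120,-5.3)
tilt("w4.png")
E
```

```text
pos [ 0.4713 -0.3042  0.1187] head -5.78 tilt z [ 0.022  -0.0146 -0.9997] F [ 4.6 -0.7 -1.4] w 0.221 t 6.5
tool shift [ 0.0026  0.0066 -0.0012] turn -0.48
red 5291 [ 0.46   -0.3144  0.1243] [ 0.5104 -0.2925  0.1774]
[323. 186.] 0.58 [ 0.52940993 -0.30866834  0.17934873]
[318. 305.] 0.76 [ 0.48509427 -0.30361229  0.14196414]
[575. 171.] 0.32 [ 0.5004288  -0.45528194  0.02884079]
```

```bash
cat >> h.py <<'E'
def face(f=None):
    im,d,K,T=snap("wrist",f); P,u,v=cloud(d,K,T); C=im[v,u].astype(int)
    m=(C[:,0]>80)&(C[:,1]<50)&(C[:,2]<50)&(np.linalg.norm(P-T[:3,3],axis=1)<.3); q=P[m]
    rng=np.random.default_rng(0)
    for k in range(2):
        best=None
        for _ in range(400):
            a,b,c=q[rng.choice(len(q),3,False)]; n=np.cross(b-a,c-a); l=np.linalg.norm(n)
            if l<2e-5: continue
            n/=l; s=abs((q-a)@n)<.0007
            if best is None or s.sum()>best.sum(): best=s
        w=q[best]; c=w.mean(0); n=np.linalg.svd(w-c,full_matrices=False)[2][2]; n*=np.sign(n[2]) or 1
        print("plane",best.sum(),"c",c.round(4),"n",n.round(3),"lean deg",np.degrees(np.arctan2(-n[0],n[2])).round(1),"elev of +x face",np.degrees(np.arctan2(n[2],np.hypot(n[0],n[1]))).round(1)); q=q[~best]
E
python3 - <<'E'
from h import *
face()
E
```

```text
plane 2465 c [ 0.4866 -0.3045  0.1386] n [ 0.873 -0.075  0.482] lean deg -61.1 elev of +x face 28.8
plane 2000 c [ 0.4718 -0.3029  0.1421] n [-0.464  0.056  0.884] lean deg 27.7 elev of +x face 62.1
```

View pics/w4.png

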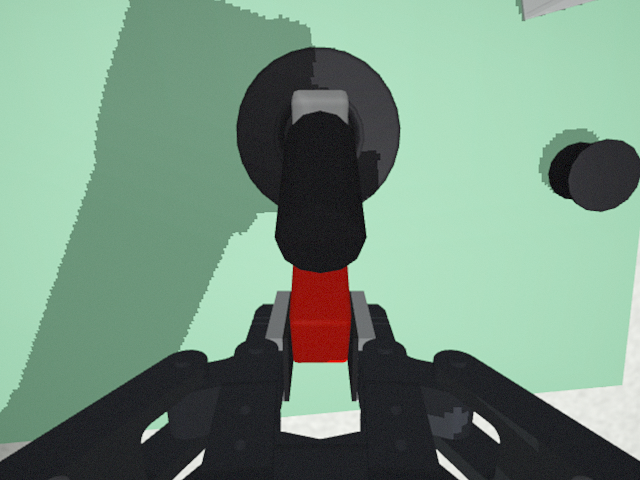

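apply_moves(commands=[[-0.005, 0, 0.001, 0, 1], [0, 0, -0.02, 0, 1], [0, 0, -0.03, 0, 1], [0, 0, -0.03, 0, 1], [0, 0, -0.02, 0, 1]], squeeze=60)

```text
clock: 7.17
position: [0.4587, -0.3007, 0.212]
ee_rot: [0.999, -0.051, 0.002, 0.003]
ft_force: [0.6, -0.1, -2.9]
grip_width: 0.216
```

```bash
python3 - <<'E'
from h import *
goal(.5,-.0,.24,0)
face()
rs=[]
for c in("scene","top"):
    im,d,K,T=snap(c)
    for t in("drive_mouth","press_frame"):
        L=nets.place_of(c,t)
        for r in L[:3]: print(c,t,np.round(r["xy"],1),round(r["conf"],2))
        if L:rs.append((t,)+ray(K,T,L[0]["xy"]))
    P,u,v=cloud(d,K,T); m=(abs(P[:,0]-.68)<.1)&(abs(P[:,1]-.03)<.07)&(P[:,2]>.03); np.save(f"/tmp/{c}.npy",P[m])
for t in("drive_mouth","press_frame"):
    A=[x for x in rs if x[0]==t]
    if len(A)==2:
        (_,p,a),(_,q,b)=A; s=np.linalg.lstsq(np.c_[a,-b],q-p,rcond=None)[0]; print(t,p+a*s[0],q+b*s[1])
P=np.load("/tmp/top.npy")
for z in np.arange(.03,.14,.01):
    w=P[abs(P[:,2]-z)<.005]
    if len(w)>5: print(z.round(3),len(w),w.min(0).round(3),w.max(0).round(3))
E
```

```text
pos [ 0.4587 -0.3007  0.212 ] head -5.8 tilt z [ 0.0035 -0.0061 -1.    ] F [ 0.6 -0.1 -2.9] w 0.216 t 7.17
tool shift [ 0.0108 -0.3032 -0.0296] turn -5.8
plane 2206 c [ 0.4741 -0.3012  0.2334] n [ 0.858 -0.09   0.506] lean deg -59.5 elev of +x face 30.4
plane 1865 c [ 0.4597 -0.2996  0.2355] n [-0.484  0.052  0.873] lean deg 29.0 elev of +x face 60.9
scene press_frame [282.7 289.7] 0.57
top drive_mouth [321.8 185. ] 0.67
top drive_mouth [494.8 254.5] 0.46
top press_frame [324.6 182.8] 0.93
press_frame [0.69507887 0.02588958 0.00757612] [0.69831447 0.02210924 0.00823957]
0.03 27 [ 0.715 -0.006  0.03 ] [0.77  0.099 0.035]
0.04 166 [ 0.715 -0.008  0.035] [0.769 0.099 0.045]
0.05 153 [ 0.677 -0.008  0.045] [0.779 0.096 0.055]
0.06 791 [ 0.67  -0.008  0.055] [0.779 0.066 0.065]
0.07 110 [ 0.666 -0.003  0.065] [0.774 0.058 0.075]
0.08 113 [0.657 0.01  0.075] [0.716 0.053 0.085]
0.09 95 [0.644 0.008 0.085] [0.709 0.052 0.095]
0.1 115 [0.643 0.003 0.095] [0.702 0.054 0.105]
0.11 76 [0.657 0.003 0.105] [0.698 0.058 0.115]
0.12 45 [0.672 0.006 0.115] [0.692 0.056 0.124]
```

apply_moves(commands=[[0.003, -0.02, -0.008, -1.2, 1], [0.005, -0.03, -0.008, -1.2, 1], [0.005, -0.03, -0.005, -1.2, 1], [0.005, -0.03, 0, -1.2, 1], [0.005, -0.03, 0, -1, 1]])

```text
clock: 7.93
position: [0.4852, -0.1631, 0.2228]
ee_rot: [1.0, -0.004, -0.005, 0.001]
ft_force: [-0.0, 0.8, -2.0]
grip_width: 0.218
```

apply_moves(commands=[[0.005, -0.035, 0, 0, 1], [0.005, -0.035, 0, 0, 1], [0.005, -0.035, 0, 0, 1], [0.005, -0.035, 0, 0, 1], [0.005, -0.03, 0, 0, 1]])

```text
clock: 8.35
position: [0.5088, 0.0162, 0.2176]
ee_rot: [1.0, -0.003, -0.009, 0.001]
ft_force: [1.4, 0.5, -3.7]
grip_width: 0.224
```

```bash
python3 - <<'E'
from h import *
goal(.52,.029,.235,0)
face()
E
```

```text
pos [0.5088 0.0162 0.2176] head -0.39 tilt z [-0.0171 -0.0018 -0.9999] F [ 1.4  0.5 -3.7] w 0.224 t 8.35
tool shift [ 0.0108 -0.0128 -0.0176] turn -0.39
plane 2204 c [0.5248 0.0172 0.2383] n [ 0.882 -0.001  0.47 ] lean deg -61.9 elev of +x face 28.1
plane 1980 c [0.5104 0.0175 0.241 ] n [-0.461  0.003  0.887] lean deg 27.5 elev of +x face 62.5
```

apply_moves(commands=[[0.005, -0.007, -0.009, 0, 1], [0.004, -0.005, -0.009, 0, 1], [0, 0, 0, 0, 1]])

```text
clock: 8.65
position: [0.5169, 0.0406, 0.2334]
ee_rot: [1.0, 0.004, -0.011, -0.001]
ft_force: [0.0, -0.8, -2.5]
grip_width: 0.223
```

```bash
python3 - <<'E'
from h import *
goal(.594,.029,.216,0)
im,d,K,T=snap("wrist","w5.png"); P,u,v=cloud(d,K,T)
r=nets.place_of("wrist","drive_mouth"); print(r[:2],[at_d(K,T,d,x["xy"]) for x in r[:1]])
m=(abs(P[:,0]-.67)<.045)&(abs(P[:,1]-.03)<.05)&(P[:,2]>.075)&(P[:,2]<.14); q=P[m]; print(len(q),q.min(0),q.max(0))
np.save("/tmp/w5.npy",q)
# rim plane: height along assumed axis
a=np.array([-.5,0,.866]); h=q@a; print(np.percentile(h,[1,50,90,95,99])); 
hist=np.histogram(h,20); print(hist)
E
```

```text
pos [0.5169 0.0406 0.2334] head 0.51 tilt z [-0.0222  0.0022 -0.9997] F [ 0.  -0.8 -2.5] w 0.223 t 8.65
tool shift [0.0774 0.0123 0.0156] turn 0.51
[{'xy': [86.6, 297.6], 'conf': 0.75}] [array([0.40750109, 0.27468367, 0.0083132 ])]
768 [0.64564672 0.00917387 0.0907716 ] [0.65490772 0.04995625 0.10006871]
[-0.24753051 -0.24181796 -0.24039025 -0.24001323 -0.23962951]
(array([  4,   2,   9,  12,  17,  18,  19,  34,  36,  35,  39,  50,  72,
        88, 111, 111,  65,  39,   6,   1]), array([-0.24860562, -0.24810288, -0.24760015, -0.24709741, -0.24659468,
       -0.24609195, -0.24558921, -0.24508648, -0.24458374, -0.24408101,
       -0.24357827, -0.24307554, -0.2425728 , -0.24207007, -0.24156733,
       -0.2410646 , -0.24056187, -0.24005913, -0.2395564 , -0.23905366,
       -0.23855093]))
```

View pics/w5.png

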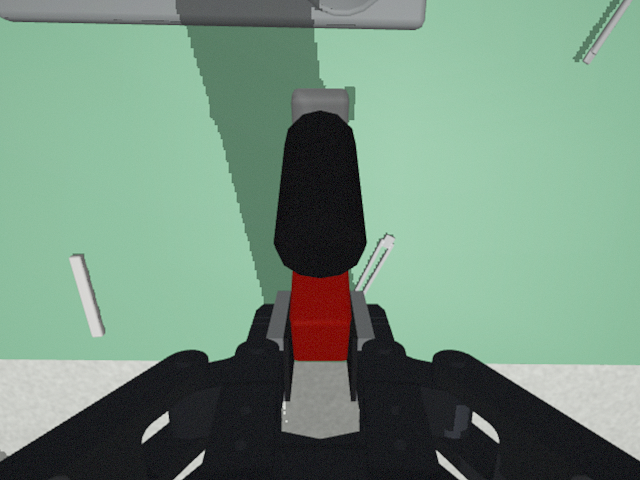

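apply_moves(commands=[[0.015, 0.006, 0, 0.5, 1], [0.02, 0.004, 0, 0, 1], [0.015, 0, 0, 0, 1], [0, 0, 0, 0, 1]])

```text
clock: 9.08
position: [0.5661, 0.0224, 0.2286]
ee_rot: [1.0, -0.004, -0.013, 0.001]
ft_force: [-0.3, -0.1, -3.2]
grip_width: 0.221
```

```bash
python3 - <<'E'
from h import *
goal(.594,.029,.216,0)
a=np.array([-.5,0,.866]); b=np.array([.866,0,.5])
im,d,K,T=snap("wrist","w6.png"); P,u,v=cloud(d,K,T)
m=(abs(P[:,0]-.67)<.05)&(abs(P[:,1]-.03)<.06)&(abs(P@a+.2405)<.004)&(P[:,2]<.14); q=P[m]
e,n=q@b,q[:,1]; print(len(q),"e",e.min(),e.max(),"y",n.min(),n.max())
pts=np.c_[e,n].astype(np.float32); print(cv2.minEnclosingCircle(pts))
# inner edge: angular min radius about fit centre
from scipy.optimize import least_squares
c=np.array(cv2.minEnclosingCircle(pts)[0])
for k in range(3):
    th=np.arctan2(n-c[1],e-c[0]); r=np.hypot(n-c[1],e-c[0]); 
    o=[];i_=[]
    for t in np.arange(-np.pi,np.pi,.2):
        s=(abs(th-t)<.1)&(r>.015)
        if s.sum()>8: o.append(pts[s][r[s].argmax()]); i_.append(pts[s][r[s].argmin()])
    for nm,z in(("out",o),("in",i_)):
        z=np.array(z); f=least_squares(lambda x:np.hypot(z[:,0]-x[0],z[:,1]-x[1])-x[2],[*c,.028],loss="soft_l1",f_scale=.0005); print(nm,len(z),f.x,f.cost)
        if nm=="out": cc=f.x
    c=cc[:2]
h=-.2405
print("mouth",c[0]*b+h*a+np.array([0,c[1],0]))
face()
E
```

```text
pos [0.5661 0.0224 0.2286] head -0.52 tilt z [-0.0268 -0.0016 -0.9996] F [-0.3 -0.1 -3.2] w 0.221 t 9.08
tool shift [ 0.0282 -0.0069  0.0118] turn -0.52
2178 e 0.608516336034189 0.6632629988096866 y 0.0015399235245668087 0.057890705019958355
((0.634619414806366, 0.029970981180667877), 0.028745122253894806)
out 29 [0.63489682 0.02974592 0.02820315] 4.602307849420881e-06
in 29 [0.63484972 0.0297922  0.02266676] 9.843984532042527e-07
out 28 [0.63480274 0.02975176 0.02824882] 2.4218447839668955e-06
in 28 [0.63486246 0.02977628 0.02266412] 1.004575485776078e-06
out 28 [0.63479978 0.02975338 0.02824962] 2.420818033868463e-06
in 28 [0.63486198 0.02977619 0.02266416] 1.0044585911582475e-06
mouth [0.66998661 0.02975338 0.10912689]
plane 2213 c [0.5813 0.023  0.249 ] n [ 0.891 -0.012  0.455] lean deg -62.9 elev of +x face 27.1
plane 1959 c [0.5668 0.0233 0.2519] n [-0.454  0.008  0.891] lean deg 27.0 elev of +x face 63.0
```

View pics/w6.png

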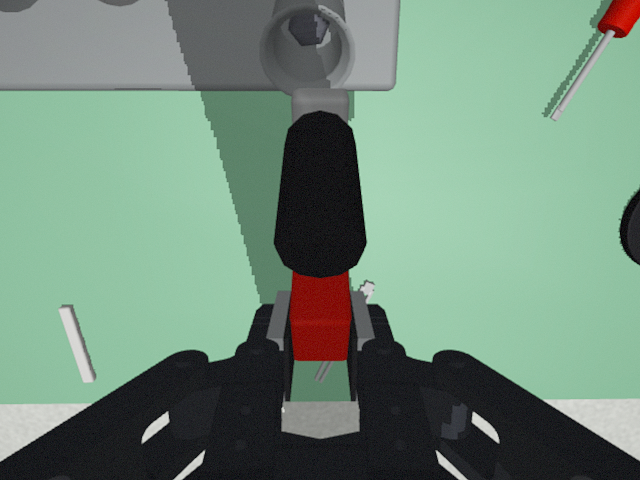

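```bash
python3 - <<'E'
from h import *
K,T=pose("wrist"); im=cv2.imread("pics/w6.png")
a=np.array([-.5,0,.8660]); b=np.array([.866,0,.5]); y=np.array([0,1.,0]); M=np.array([.670,.0298,.1091])
O=[]
for dep in(.042,.038):
    F=M-dep*a
    pl=[(-.03,-.03),(.03,-.03),(.03,.03),(-.03,.03)]
    src=[]
    for e,n in pl:
        p=T[:3,:3].T@(F+e*b+n*y-T[:3,3]); q=K@p; src.append(q[:2]/q[2])
    # rows: e up, cols: -y right
    dst=[(300+0,400),(300,0),(-100+0,0),(0,400)]
    dst=[((.03-n)/.06*400,(.03-e)/.06*400) for e,n in pl]
    H=cv2.getPerspectiveTransform(np.float32(src),np.float32(dst)); O.append(cv2.warpPerspective(im,H,(400,400),flags=cv2.INTER_CUBIC))
cv2.imwrite("pics/hex.png",cv2.convertScaleAbs(cv2.hconcat(O),alpha=1.8))
E
```

```text
(no output)
```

View pics/hex.png

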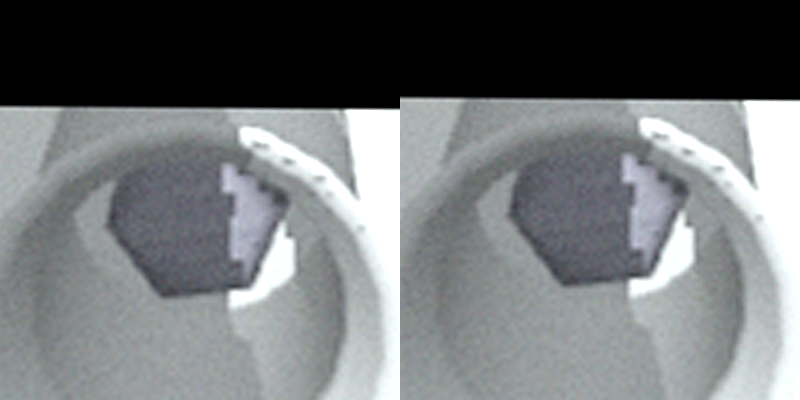

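apply_moves(commands=[[0.012, -0.004, -0.008, -1.5, 1], [0.012, -0.004, -0.005, -1.5, 1], [0.009, 0, 0.015, 0, 1], [0.007, 0, 0.013, 0, 1], [0, 0, 0, 0, 1]])

```text
clock: 9.6
position: [0.6015, 0.0287, 0.2117]
ee_rot: [1.0, 0.021, -0.015, 0.002]
ft_force: [-0.5, -0.2, -3.2]
grip_width: 0.221
```

```bash
cat >> h.py <<'E'
A=np.array([-.5,0,.8660]); B=np.array([.8660,0,.5]); MO=np.array([.670,.0298,.1091]); L=.123
def foot():
    """crank axis from red x-face & top; foot rel. mouth in (b,y,a); then G"""
    o=manip.get_obs(); p=np.array(o["position"]); M=R.from_quat(o["ee_rot"]).as_matrix(); G=p-.019*M[:,2]
    im,d,K,T=snap("wrist"); P,u,v=cloud(d,K,T); C=im[v,u].astype(int)
    m=(C[:,0]>80)&(C[:,1]<50)&(C[:,2]<50)&(np.linalg.norm(P-T[:3,3],axis=1)<.3); q=P[m]
    rng=np.random.default_rng(0); N=[]
    for k in range(2):
        best=None
        for _ in range(400):
            a,b,c=q[rng.choice(len(q),3,False)]; n=np.cross(b-a,c-a); l=np.linalg.norm(n)
            if l<2e-5: continue
            n/=l; s=abs((q-a)@n)<.0007
            if best is None or s.sum()>best.sum(): best=s
        w=q[best]; c=w.mean(0); n=np.linalg.svd(w-c,full_matrices=False)[2][2]; n*=np.sign(n[2]) or 1; N.append((n,c)); q=q[~best]
    N.sort(key=lambda t:t[0][0]); (az,ct),(ax,cx)=N
    ax=ax-az*(ax@az)/2; az=az-ax*(ax@az)/2; ax/=np.linalg.norm(ax); az/=np.linalg.norm(az)
    h=(ct-G)@az; f=G-az*(.127-h)
    # axis position across from x face
    off=.013-(cx-G)@ax
    r=f-MO
    print("lean",np.degrees(np.arcsin(-az[0])).round(1),"az",az.round(3),"ax",ax.round(3),"G below top",h.round(4),"axis off x",off.round(4))
    print("foot rel mouth b,y,a",np.round([r@B,r[1],r@A],4))
E
python3 - <<'E'
from h import *
goal(.6,.0298,.21,3)
foot()
E
```

```text
pos [0.6015 0.0287 0.2117] head 2.45 tilt z [-0.0299 -0.0038 -0.9995] F [-0.5 -0.2 -3.2] w 0.221 t 9.6
tool shift [-0.0014 -0.0012  0.0018] turn -0.55
lean 27.3 az [-0.459 -0.016  0.889] ax [0.886 0.025 0.464] G below top 0.0032 axis off x -0.0017
foot rel mouth b,y,a [-0.0038  0.0009  0.0157]
```

apply_moves(commands=[[0.004, 0, 0.007, 0, 1], [0.004, 0, 0.007, 0, 1], [0.004, 0, 0.007, 0, 1]], squeeze=40)

```text
clock: 9.9
position: [0.6125, 0.0285, 0.1924]
ee_rot: [1.0, 0.021, -0.014, 0.002]
ft_force: [0.4, -0.0, -3.2]
grip_width: 0.218
```

```bash
python3 - <<'E'
from h import *
goal(.6179,.0298,.1793,3)
foot()
E
```

```text
pos [0.6125 0.0285 0.1924] head 2.39 tilt z [-0.0273 -0.0045 -0.9996] F [ 0.4 -0.  -3.2] w 0.218 t 9.9
tool shift [ 0.0058 -0.0011  0.013 ] turn -0.61
lean 26.9 az [-0.452 -0.02   0.892] ax [0.888 0.053 0.456] G below top 0.0033 axis off x -0.0018
foot rel mouth b,y,a [-0.0049  0.0013 -0.0064]
```

Foot is inside the flare with no contact force. Continue down the axis.

apply_moves(commands=[[0.004, 0, 0.006, 0, 1], [0.004, 0, 0.006, 0, 1], [0.004, 0, 0.006, 0, 1]])

```text
clock: 10.2
position: [0.6252, 0.0283, 0.1737]
ee_rot: [1.0, 0.02, -0.013, 0.002]
ft_force: [0.2, 0.0, -3.7]
grip_width: 0.224
```

```bash
python3 - <<'E'
from h import *
goal(.6269,.0298,.1637,3)
foot()
E
```

```text
pos [0.6252 0.0283 0.1737] head 2.34 tilt z [-0.0262 -0.0054 -0.9996] F [ 0.2  0.  -3.7] w 0.224 t 10.2
tool shift [ 0.002  -0.0014  0.0099] turn -0.66
lean 27.6 az [-0.463 -0.016  0.886] ax [0.882 0.044 0.47 ] G below top 0.0032 axis off x -0.0016
foot rel mouth b,y,a [-0.0017  0.0007 -0.0291]
```

apply_moves(commands=[[0.002, -0.001, 0.004, -2, 1], [0.002, 0, 0.004, -2, 1], [0.002, 0, 0.004, 0, 1]])

```text
clock: 10.5
position: [0.6329, 0.0246, 0.1602]
ee_rot: [0.998, 0.055, -0.013, 0.005]
ft_force: [0.2, -3.7, -1.6]
grip_width: 0.223
```

```bash
python3 - <<'E'
from h import *
goal(.6359,.0298,.1481,6)
foot()
E
```

```text
pos [0.6329 0.0246 0.1602] head 6.25 tilt z [-0.0245 -0.0118 -0.9996] F [ 0.2 -3.7 -1.6] w 0.223 t 10.5
tool shift [ 0.0038 -0.005   0.012 ] turn 0.25
lean 27.5 az [-0.461 -0.034  0.887] ax [0.879 0.098 0.466] G below top 0.0032 axis off x -0.0019
foot rel mouth b,y,a [-0.002  -0.0008 -0.0445]
```

apply_moves(commands=[[0.001, -0.003, 0.003, 0, 1], [0.002, -0.002, 0.004, 0, 1], [0.002, 0, 0.004, 0, 1]])

```text
clock: 10.8
position: [0.6383, 0.0254, 0.1499]
ee_rot: [0.999, 0.051, -0.012, 0.008]
ft_force: [-30.6, -0.9, 49.5]
grip_width: 0.221
```

```bash
python3 - <<'E'
from h import *
goal(.6359,.0298,.1481,6)
foot()
E
```

```text
pos [0.6383 0.0254 0.1499] head 5.78 tilt z [-0.0233 -0.0167 -0.9996] F [-30.6  -0.9  49.5] w 0.221 t 10.8
tool shift [-0.0018 -0.0047  0.0018] turn -0.22
lean 27.2 az [-0.458 -0.03   0.889] ax [0.884 0.096 0.458] G below top 0.0035 axis off x -0.0019
foot rel mouth b,y,a [-0.0031 -0.0005 -0.0558]
```

apply_moves(commands=[[-0.001, -0.002, -0.002, 0, 1], [0, 0, 0, 0, 0], [0, 0, 0, 0, -0.2], [0, 0, 0, 0, -0.4], [0, 0, 0, 0, -0.4]])

```text
clock: 11.27
position: [0.6377, 0.029, 0.1537]
ee_rot: [0.999, 0.05, -0.011, 0.007]
ft_force: [-0.0, -0.2, 0.1]
grip_width: 0.7
```

```bash
python3 - <<'E'
from h import *
goal(.6359,.0298,.1681,6)
foot()
E
```

```text
pos [0.6377 0.029  0.1537] head 5.78 tilt z [-0.0215 -0.0151 -0.9997] F [-0.  -0.2  0.1] w 0.7 t 11.27
tool shift [-0.002  -0.0008 -0.0144] turn -0.22
lean 32.2 az [-0.533  0.004  0.846] ax [0.841 0.106 0.531] G below top 0.0007 axis off x 0.0108
foot rel mouth b,y,a [ 0.0091 -0.0011 -0.0551]
```

apply_moves(commands=[[0, 0, 0, 0, -1], [0, 0, 0, 0, -1], [0, 0, -0.02, 0, -1], [0, 0, -0.03, 0, -1], [0, 0, -0.03, 0, -1]])

```text
clock: 11.73
position: [0.6357, 0.0305, 0.2278]
ee_rot: [0.999, 0.051, -0.018, 0.006]
ft_force: [0.6, 0.1, 1.1]
grip_width: 1.002
```

apply_moves(commands=[[0, 0, -0.03, 1.5, -1], [0, 0, -0.02, 1.5, -1], [0, 0, -0.01, 1.4, -1], [0, 0, 0, 0, -1]])

```text
clock: 12.07
position: [0.6392, 0.0323, 0.2965]
ee_rot: [1.0, 0.011, -0.014, 0.006]
ft_force: [0.0, 0.2, -0.1]
grip_width: 0.995
```

```bash
python3 - <<'E'
from h import *
goal(.687,.0358,.1788,0)
im,d,K,T=snap("wrist","w7.png"); P,u,v=cloud(d,K,T); C=im[v,u].astype(int)
r=P-MO; Q=np.c_[r@B,r[:,1],r@A]
rd=(C[:,0]>80)&(C[:,1]<50)&(C[:,2]<50)&(np.abs(Q[:,:2]).max(1)<.06)&(Q[:,2]>.03)
q=Q[rd]; print("red b,y,a",np.percentile(q,[1,50,99],axis=0).round(4)); t=q[q[:,2]>.066]; print("top",np.percentile(t,[1,50,99],axis=0).round(4) if len(t) else '')
bk=(C.max(1)<70)&(Q[:,2]>.045)&(Q[:,2]<.1)&(np.hypot(Q[:,0]-.06,Q[:,1])<.03); q=Q[bk]; print("handle b,y,a",len(q),np.percentile(q,[1,50,99],axis=0).round(4)); t=q[q[:,2]>.08];print(np.percentile(t,[1,50,99],axis=0).round(4) if len(t) else '')
E
```

```text
pos [0.6392 0.0323 0.2965] head 1.28 tilt z [-0.0277 -0.0132 -0.9995] F [ 0.   0.2 -0.1] w 0.995 t 12.07
tool shift [ 0.0512 -0.0039  0.1163] turn 1.28
red b,y,a [[-0.018  -0.0079  0.0432]
 [ 0.0054  0.0014  0.0688]
 [ 0.0087  0.012   0.0727]]
top [[-0.0188 -0.0081  0.0661]
 [-0.0017  0.0016  0.0712]
 [ 0.0073  0.0116  0.0728]]
handle b,y,a 2096 [[ 0.0449 -0.0013  0.0474]
 [ 0.0601  0.008   0.0769]
 [ 0.064   0.0174  0.0888]]
[[ 0.0439 -0.0011  0.0803]
 [ 0.0562  0.0083  0.0873]
 [ 0.0622  0.0174  0.089 ]]
```

apply_moves(commands=[[0.018, -0.002, 0.0, 1.3, -1], [0.018, -0.002, 0.01, 0, -1], [0.008, -0.002, 0.015, 0, -1], [0, 0, 0.015, 0, -1], [0, 0, 0, 0, -1]])

```text
clock: 12.53
position: [0.681, 0.0381, 0.2434]
ee_rot: [1.0, 0.002, -0.019, 0.007]
ft_force: [-1.0, -0.5, -1.2]
grip_width: 1.001
```

```bash
python3 - <<'E'
from h import *
goal(.682,.0376,.178,0)
E
```

```text
pos [0.681  0.0381 0.2434] head 0.21 tilt z [-0.0371 -0.0147 -0.9992] F [-1.  -0.5 -1.2] w 1.001 t 12.53
tool shift [ 0.0034 -0.0004  0.0653] turn 0.21
```

apply_moves(commands=[[0.001, 0, 0.02, 0, -1], [0.001, 0, 0.02, 0, -1], [0.001, 0, 0.015, 0, -1], [0.001, 0, 0.008, 0, -1], [0, 0, 0, 0, -1]])

```text
clock: 12.95
position: [0.6785, 0.0371, 0.1713]
ee_rot: [1.0, 0.004, -0.023, 0.007]
ft_force: [-0.5, -0.3, 0.5]
grip_width: 0.998
```

```bash
python3 - <<'E'
from h import *
goal(.682,.0376,.178,0)
E
```

```text
pos [0.6785 0.0371 0.1713] head 0.4 tilt z [-0.0468 -0.015  -0.9988] F [-0.5 -0.3  0.5] w 0.998 t 12.95
tool shift [ 0.0032 -0.0003 -0.0069] turn 0.4
```

Overshot by 7 mm; correct, then close on the handle.

apply_moves(commands=[[0.003, 0, -0.007, 0, -1], [0, 0, 0, 0, 1], [0, 0, 0, 0, 1], [0, 0, 0, 0, 1], [0, 0, 0, 0, 1]], squeeze=35)

```text
clock: 13.37
position: [0.6829, 0.0374, 0.182]
ee_rot: [1.0, 0.004, -0.022, 0.007]
ft_force: [0.2, 0.4, 0.7]
grip_width: 0.455
```

apply_moves(commands=[[0, 0, 0, 0, 1], [0, 0, 0, 0, 1], [0, 0, 0, 0, 1], [0, 0, 0, 0, 1]])

```text
clock: 13.7
position: [0.6832, 0.0375, 0.1831]
ee_rot: [1.0, 0.004, -0.021, 0.007]
ft_force: [1.2, 0.1, -0.0]
grip_width: 0.224
```

```bash
cat >> h.py <<'E'
def wind(C=(0,0),step=6,n=5,down=.0008,r=.06):
    """G in (b,y,a) rel mouth, angle phi; next shifts in tool axes for n rows of step deg clockwise"""
    o=manip.get_obs(); p=np.array(o["position"]); M=R.from_quat(o["ee_rot"]).as_matrix(); G=p-.019*M[:,2]
    q=G-MO; e,n_,h=q@B-C[0],q[1]-C[1],q@A
    ph=np.degrees(np.arctan2(n_,e)); F=np.array(o["ft_force"])
    t=np.radians(ph); tan=np.cos(t)*np.array([0,1,0])-np.sin(t)*B; rad=np.cos(t)*B+np.sin(t)*np.array([0,1,0])
    print("t",round(float(o["clock"]),2),"phi",ph.round(1),"r",np.hypot(e,n_).round(4),"h",h.round(4),"F cw-resist,rad,axial",np.round([F@tan,F@rad,F@A],1),"w",round(float(o["grip_width"]),3),"tiltz",M[:,2].round(3),"head",np.degrees(np.arctan2(M[1,0],M[0,0])).round(1))
    cur=np.hypot(e,n_)
    for k in range(n):
        t0,t1=np.radians(ph-k*step),np.radians(ph-(k+1)*step)
        rr0=cur if k==0 else r
        d=(r*np.cos(t1)-rr0*np.cos(t0))*B+(r*np.sin(t1)-rr0*np.sin(t0))*np.array([0,1,0])-down*A
        print((M.T@d).round(4))
E
python3 - <<'E'
from h import *
wind()
E
```

```text
t 13.7 phi 7.7 r 0.0592 h 0.0736 F cw-resist,rad,axial [-0.   1.1 -0.6] w 0.224 tiltz [-0.042 -0.015 -0.999] head 0.4
[0.0015 0.0062 0.    ]
[0.0003 0.0063 0.0008]
[-0.0003  0.0062  0.0012]
[-0.0008  0.0061  0.0015]
[-0.0014  0.0059  0.0019]
```

apply_moves(commands=[[0.0005, 0.0062, 0.0005, 0, 1], [0.0003, 0.0063, 0.001, 0, 1], [-0.0003, 0.0062, 0.0012, 0, 1], [-0.0008, 0.0061, 0.0015, 0, 1], [-0.0014, 0.0059, 0.0019, 0, 1]])

```text
clock: 14.12
position: [0.6828, 0.0084, 0.1813]
ee_rot: [1.0, 0.006, -0.019, 0.005]
ft_force: [-1.4, 1.9, 5.6]
grip_width: 0.223
```

```bash
python3 -c "
from h import *
wind()"
```

```text
t 14.12 phi -20.3 r 0.0611 h 0.0722 F cw-resist,rad,axial [2.4 0.8 5.5] w 0.223 tiltz [-0.037 -0.01  -0.999] head 0.7
[-0.0026  0.0053  0.0026]
[-0.0022  0.0054  0.0024]
[-0.0027  0.0051  0.0027]
[-0.0031  0.0047  0.0029]
[-0.0035  0.0042  0.0032]
```

apply_moves(commands=[[-0.0022, 0.0053, 0.0024, 0, 1], [-0.0022, 0.0054, 0.0024, 0, 1], [-0.0027, 0.0051, 0.0027, 0, 1], [-0.0031, 0.0047, 0.0029, 0, 1], [-0.0035, 0.0042, 0.0032, 0, 1]])

```text
clock: 14.53
position: [0.669, -0.0178, 0.1718]
ee_rot: [1.0, 0.006, -0.017, 0.003]
ft_force: [-1.3, 3.1, 8.0]
grip_width: 0.219
```

```bash
python3 -c "
from h import *
wind(n=8)"
```

```text
t 14.53 phi -49.5 r 0.0624 h 0.071 F cw-resist,rad,axial [ 4.2 -0.5  7.6] w 0.219 tiltz [-0.034 -0.006 -0.999] head 0.7
[-0.0051  0.0019  0.0041]
[-0.0042  0.0032  0.0035]
[-0.0044  0.0026  0.0037]
[-0.0046  0.002   0.0038]
[-0.0048  0.0014  0.0039]
[-0.0049  0.0007  0.004 ]
[-0.0049  0.0001  0.004 ]
[-0.0049 -0.0006  0.004 ]
```

apply_moves(commands=[[-0.0043, 0.0024, 0.0032, 0, 1], [-0.0042, 0.0031, 0.003, 0, 1], [-0.0044, 0.0026, 0.0031, 0, 1], [-0.0046, 0.002, 0.0033, 0, 1]])

```text
clock: 14.87
position: [0.6532, -0.0284, 0.1622]
ee_rot: [1.0, 0.007, -0.012, 0.002]
ft_force: [3.2, 3.1, 5.6]
grip_width: 0.218
```

apply_moves(commands=[[-0.0048, 0.0014, 0.0034, 0, 1], [-0.0049, 0.0007, 0.0034, 0, 1], [-0.0049, 0.0001, 0.0034, 0, 1], [-0.0049, -0.0006, 0.0034, 0, 1]])

```text
clock: 15.2
position: [0.6348, -0.0328, 0.1502]
ee_rot: [1.0, 0.006, -0.008, 0.002]
ft_force: [4.6, 0.7, 4.6]
grip_width: 0.22
```

```bash
python3 -c "
from h import *
wind(n=9,down=.0003)"
```

```text
t 15.2 phi -90.2 r 0.0625 h 0.0695 F cw-resist,rad,axial [ 6.3 -0.7  1.6] w 0.22 tiltz [-0.016 -0.004 -1.   ] head 0.7
[-0.0052 -0.0029  0.0035]
[-0.0052 -0.0011  0.0034]
[-0.005  -0.0017  0.0034]
[-0.0048 -0.0023  0.0033]
[-0.0046 -0.0029  0.0031]
[-0.0043 -0.0035  0.0029]
[-0.004  -0.004   0.0027]
[-0.0036 -0.0045  0.0025]
[-0.0032 -0.0049  0.0023]
```

apply_moves(commands=[[-0.0052, -0.0015, 0.0036, 0, 1], [-0.0052, -0.0011, 0.0035, 0, 1], [-0.005, -0.0017, 0.0035, 0, 1], [-0.0048, -0.0023, 0.0034, 0, 1]])

```text
clock: 15.53
position: [0.617, -0.0295, 0.1383]
ee_rot: [1.0, 0.005, -0.002, 0.003]
ft_force: [5.6, -0.0, 6.9]
grip_width: 0.217
```

apply_moves(commands=[[-0.0046, -0.0029, 0.0032, 0, 1], [-0.0043, -0.0035, 0.003, 0, 1], [-0.004, -0.004, 0.0028, 0, 1], [-0.0036, -0.0045, 0.0026, 0, 1]])

```text
clock: 15.87
position: [0.6042, -0.0209, 0.1299]
ee_rot: [1.0, 0.002, 0.005, 0.007]
ft_force: [4.0, -3.1, 8.0]
grip_width: 0.218
```

```bash
python3 -c "
from h import *
wind(n=9,down=.0003)"
```

```text
t 15.87 phi -126.5 r 0.0627 h 0.0675 F cw-resist,rad,axial [ 7.8 -1.9  4.9] w 0.218 tiltz [ 0.01  -0.013 -1.   ] head 0.2
[-0.0027 -0.0062  0.0018]
[-0.0037 -0.0045  0.0024]
[-0.0032 -0.005   0.0021]
[-0.0028 -0.0053  0.0019]
[-0.0023 -0.0056  0.0016]
[-0.0017 -0.0059  0.0013]
[-0.0012 -0.0061  0.001 ]
[-0.0006 -0.0062  0.0006]
[-0.0001 -0.0063  0.0003]
```

apply_moves(commands=[[-0.0032, -0.005, 0.0018, 0, 1], [-0.0037, -0.0045, 0.002, 0, 1], [-0.0032, -0.005, 0.0018, 0, 1], [-0.0028, -0.0053, 0.0016, 0, 1]])

```text
clock: 16.2
position: [0.5951, -0.0099, 0.1243]
ee_rot: [1.0, -0.002, 0.011, 0.011]
ft_force: [3.8, -4.2, 5.8]
grip_width: 0.22
```

apply_moves(commands=[[-0.0023, -0.0056, 0.0013, 0, 1], [-0.0017, -0.0059, 0.001, 0, 1], [-0.0012, -0.0061, 0.0007, 0, 1], [-0.0006, -0.0062, 0.0003, 0, 1]])

```text
clock: 16.53
position: [0.5896, 0.0017, 0.1211]
ee_rot: [1.0, -0.007, 0.013, 0.018]
ft_force: [-1.5, -8.5, 6.5]
grip_width: 0.22
```

```bash
python3 -c "
from h import *
wind(n=9,down=.0003)"
```

```text
t 16.53 phi -153.3 r 0.0611 h 0.0672 F cw-resist,rad,axial [8.4 2.1 6.4] w 0.22 tiltz [ 0.026 -0.036 -0.999] head -0.8
[-0.0013 -0.0063  0.0008]
[-0.0016 -0.006   0.001 ]
[-0.0011 -0.0062  0.0006]
[-0.0005 -0.0063  0.0003]
[ 0.0001 -0.0063  0.    ]
[ 0.0007 -0.0062 -0.0003]
[ 0.0012 -0.0061 -0.0006]
[ 0.0018 -0.006  -0.0009]
[ 0.0023 -0.0057 -0.0012]
```

apply_moves(commands=[[-0.0014, -0.0075, 0.0008, 0, 1], [-0.0014, -0.0075, 0.0008, 0, 1], [-0.001, -0.0075, 0.0006, 0, 1], [-0.0005, -0.0075, 0.0003, 0, 1]])

```text
clock: 16.87
position: [0.585, 0.0168, 0.1177]
ee_rot: [0.999, -0.014, 0.013, 0.027]
ft_force: [-2.6, -8.4, 9.3]
grip_width: 0.219
```

apply_moves(commands=[[0.0001, -0.0075, 0, 0, 1], [0.0007, -0.0075, -0.0003, 0, 1], [0.0012, -0.0073, -0.0006, 0, 1], [0.0018, -0.007, -0.0009, 0, 1]])

```text
clock: 17.2
position: [0.5842, 0.0295, 0.1172]
ee_rot: [0.999, -0.021, 0.007, 0.037]
ft_force: [-11.1, -9.6, 11.5]
grip_width: 0.224
```

```bash
python3 -c "
from h import *
wind(n=9,down=.0)"
```

```text
t 17.2 phi 179.0 r 0.061 h 0.0664 F cw-resist,rad,axial [ 9.7  3.7 15.5] w 0.224 tiltz [ 0.012 -0.075 -0.997] head -2.3
[ 0.001  -0.0062 -0.0012]
[ 0.0007 -0.0062 -0.001 ]
[ 0.0013 -0.006  -0.0013]
[ 0.0018 -0.0058 -0.0016]
[ 0.0023 -0.0055 -0.0019]
[ 0.0029 -0.0052 -0.0021]
[ 0.0033 -0.0048 -0.0023]
[ 0.0038 -0.0043 -0.0025]
[ 0.0042 -0.0038 -0.0027]
```

apply_moves(commands=[[0, 0, 0, 0, 0.3], [0, 0, 0, 0, 0.3], [0, 0, 0, 0, 0.3], [0, 0, 0, 0, 0.3]])

```text
clock: 17.53
position: [0.5816, 0.0255, 0.1148]
ee_rot: [0.999, -0.022, 0.004, 0.04]
ft_force: [0.8, -0.2, -0.2]
grip_width: 0.35
```

```bash
python3 -c "
from h import *
wind(n=1,down=.0)
im,d,K,T=snap('wrist','w8.png'); P,u,v=cloud(d,K,T); C=im[v,u].astype(int); r=P-MO; Q=np.c_[r@B,r[:,1],r@A]
for nm,m in(('red',(C[:,0]>80)&(C[:,1]<50)&(C[:,2]<50)&(np.abs(Q[:,:2]).max(1)<.06)&(Q[:,2]>.066)),):
    q=Q[m]; print(nm,len(q),np.percentile(q,[1,50,99],axis=0).round(4))
    print(cv2.minAreaRect(q[:,:2].astype(np.float32)))
"
```

```text
t 17.53 phi -177.5 r 0.0644 h 0.0656 F cw-resist,rad,axial [ 0.2 -0.6 -0.6] w 0.35 tiltz [ 0.006 -0.079 -0.997] head -2.5
[ 0.0036 -0.0064 -0.0027]
red 7551 [[-0.0179 -0.0077  0.0662]
 [-0.0007  0.002   0.0712]
 [ 0.0075  0.0117  0.0727]]
((-0.005931887775659561, 0.0018352894112467766), (0.02753322944045067, 0.019619744271039963), 4.681609153747559)
```

View pics/w8.png

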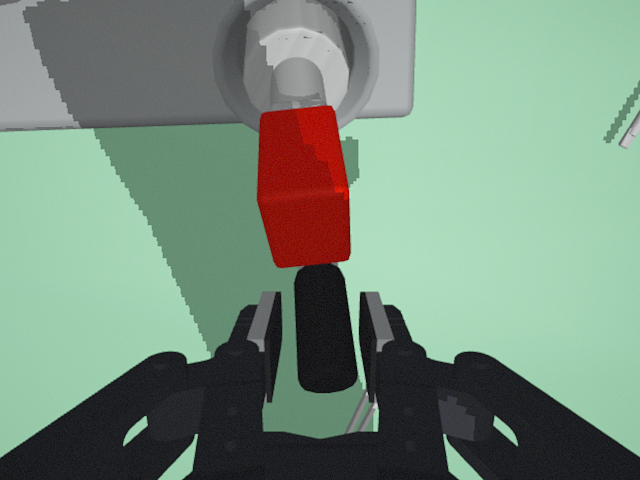

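apply_moves(commands=[[0.003, -0.001, -0.0025, 0, 0.3], [0, 0, 0, 0, 1], [0, 0, 0, 0, 1], [0, 0, 0, 0, 1], [0, 0, 0, 0, 1]], squeeze=25)

```text
clock: 18.0
position: [0.5849, 0.0267, 0.1176]
ee_rot: [0.999, -0.022, 0.004, 0.04]
ft_force: [-0.4, 0.2, 1.1]
grip_width: 0.232
```

apply_moves(commands=[[0, -0.003, 0, 0, 1], [0.0001, -0.003, 0, 0, 1], [0.0002, -0.003, 0, 0, 1], [0.0003, -0.003, -0.0001, 0, 1], [0.0004, -0.003, -0.0002, 0, 1]])

```text
clock: 18.42
position: [0.585, 0.0348, 0.1175]
ee_rot: [0.999, -0.025, 0.002, 0.045]
ft_force: [-4.4, -5.6, 5.5]
grip_width: 0.229
```

```bash
python3 -c "
from h import *
wind(n=10,step=3,down=.0)
"
```

```text
t 18.42 phi 173.6 r 0.0603 h 0.0662 F cw-resist,rad,axial [5.6 0.4 6.9] w 0.229 tiltz [ 0.001 -0.089 -0.996] head -2.8
[ 0.0005 -0.0031 -0.0007]
[ 0.0004 -0.0031 -0.0006]
[ 0.0005 -0.003  -0.0006]
[ 0.0006 -0.003  -0.0007]
[ 0.0008 -0.0029 -0.0008]
[ 0.0009 -0.0029 -0.0009]
[ 0.001  -0.0028 -0.0009]
[ 0.0012 -0.0027 -0.001 ]
[ 0.0013 -0.0027 -0.0011]
[ 0.0014 -0.0026 -0.0011]
```

apply_moves(commands=[[0.0006, -0.0045, -0.0008, 0, 1], [0.0006, -0.0045, -0.0008, 0, 1], [0.0009, -0.0044, -0.001, 0, 1], [0.0012, -0.0043, -0.0012, 0, 1], [0.0015, -0.0042, -0.0014, 0, 1]])

```text
clock: 18.83
position: [0.588, 0.0489, 0.1198]
ee_rot: [0.998, -0.029, -0.002, 0.051]
ft_force: [-4.8, -5.0, 1.7]
grip_width: 0.228
```

apply_moves(commands=[[0.0018, -0.0041, -0.0015, 0, 1], [0.0021, -0.0039, -0.0017, 0, 1], [0.0024, -0.0036, -0.0018, 0, 1], [0.0027, -0.0034, -0.0019, 0, 1]])

```text
clock: 19.17
position: [0.5924, 0.0601, 0.1224]
ee_rot: [0.998, -0.03, -0.009, 0.055]
ft_force: [-8.3, -3.1, 3.0]
grip_width: 0.226
```

```bash
python3 -c "
from h import *
wind(n=10,step=4.5,down=.0)
"
```

```text
t 19.17 phi 147.5 r 0.0602 h 0.0664 F cw-resist,rad,axial [5.7 3.1 6.7] w 0.226 tiltz [-0.022 -0.109 -0.994] head -3.5
[ 0.0022 -0.0037 -0.0019]
[ 0.0023 -0.0036 -0.0019]
[ 0.0026 -0.0034 -0.0021]
[ 0.0028 -0.0031 -0.0022]
[ 0.003  -0.0028 -0.0022]
[ 0.0032 -0.0025 -0.0023]
[ 0.0034 -0.0022 -0.0024]
[ 0.0036 -0.0019 -0.0024]
[ 0.0037 -0.0015 -0.0025]
[ 0.0038 -0.0012 -0.0025]
```

apply_moves(commands=[[0.0028, -0.0045, -0.0022, 0, 1], [0.003, -0.0044, -0.0023, 0, 1], [0.0033, -0.0042, -0.0025, 0, 1], [0.0035, -0.0038, -0.0026, 0, 1], [0.0037, -0.0034, -0.0027, 0, 1]])

```text
clock: 19.58
position: [0.6026, 0.076, 0.1278]
ee_rot: [0.997, -0.032, -0.02, 0.06]
ft_force: [-8.5, -4.0, 2.6]
grip_width: 0.231
```

apply_moves(commands=[[0.0039, -0.003, -0.0028, 0, 1], [0.0041, -0.0026, -0.0028, 0, 1], [0.0043, -0.0023, -0.0028, 0, 1], [0.0044, -0.0018, -0.0028, 0, 1]])

```text
clock: 19.92
position: [0.6125, 0.0849, 0.1332]
ee_rot: [0.997, -0.032, -0.03, 0.064]
ft_force: [-10.4, -1.9, 2.8]
grip_width: 0.225
```

```bash
python3 -c "
from h import *
wind(n=10,step=5,down=.0)
"
```

```text
t 19.92 phi 115.4 r 0.0636 h 0.0653 F cw-resist,rad,axial [7.7 1.5 7.7] w 0.225 tiltz [-0.064 -0.125 -0.99 ] head -3.9
[ 0.0054  0.0013 -0.0033]
[ 0.0041 -0.0015 -0.0029]
[ 0.0042 -0.0011 -0.003 ]
[ 0.0043 -0.0006 -0.0029]
[ 0.0043 -0.0002 -0.0029]
[ 0.0044  0.0003 -0.0029]
[ 0.0044  0.0007 -0.0028]
[ 0.0043  0.0012 -0.0027]
[ 0.0043  0.0016 -0.0026]
[ 0.0042  0.002  -0.0024]
```

apply_moves(commands=[[0.005, 0.0, -0.0032, 0, 1], [0.005, -0.0008, -0.0034, 0, 1], [0.0051, -0.0006, -0.0035, 0, 1], [0.0052, -0.0003, -0.0034, 0, 1]])

```text
clock: 20.25
position: [0.6251, 0.0911, 0.1407]
ee_rot: [0.997, -0.029, -0.041, 0.064]
ft_force: [-8.0, 0.8, -0.5]
grip_width: 0.23
```

apply_moves(commands=[[0.0052, 0.0, -0.0034, 0, 1], [0.0052, 0.0004, -0.0034, 0, 1], [0.0052, 0.0008, -0.0033, 0, 1], [0.0052, 0.0013, -0.0032, 0, 1]])

```text
clock: 20.58
position: [0.6391, 0.0943, 0.1485]
ee_rot: [0.996, -0.025, -0.051, 0.063]
ft_force: [-10.3, 2.6, 1.8]
grip_width: 0.227
```

```bash
python3 -c "
from h import *
wind(n=10,step=5,down=.0)
"
```

```text
t 20.58 phi 86.6 r 0.0669 h 0.0648 F cw-resist,rad,axial [8.1 2.1 6.7] w 0.227 tiltz [-0.105 -0.123 -0.987] head -3.3
[ 0.0043  0.0075 -0.0019]
[ 0.0042  0.0011 -0.0029]
[ 0.0042  0.0016 -0.0028]
[ 0.0041  0.002  -0.0026]
[ 0.0039  0.0024 -0.0025]
[ 0.0038  0.0028 -0.0023]
[ 0.0036  0.0032 -0.0021]
[ 0.0034  0.0035 -0.0019]
[ 0.0032  0.0038 -0.0017]
[ 0.0029  0.0041 -0.0014]
```

```bash
cat >> h.py <<'E'
def cap():
    """fall of the yellow cap since the start, from scene image shift"""
    def cen(im):
        hsv=cv2.cvtColor(im,cv2.COLOR_BGR2HSV); m=cv2.inRange(hsv,(20,120,90),(35,255,255)); m[:, :]=m
        n,l,s,c=cv2.connectedComponentsWithStats(m); k=1+s[1:,4].argmax(); return c[k],s[k]
    for c in("scene","top"):
        im,d,K,T=snap(c,c+"1.png"); c0,s0=cen(cv2.imread(f"pics/{c}0.png")); c1,s1=cen(cv2.imread(f"pics/{c}1.png"))
        P=at_d(K,T,d,c1); Pc=lambda X:(lambda q:q[:2]/q[2])(K@(T[:3,:3].T@(X-T[:3,3])))
        g=Pc(P)-Pc(P+[0,0,.0126]); print(c,"shift px",(c1-c0).round(2),"full travel px",g.round(2),"area",s0[4],s1[4],"frac",((c1-c0)@g/(g@g)).round(2))
E
python3 - <<'E'
from h import *
cap()
im,d,K,T=snap('wrist'); P,u,v=cloud(d,K,T); C=im[v,u].astype(int); r=P-MO; Q=np.c_[r@B,r[:,1],r@A]
q=Q[(C[:,0]>80)&(C[:,1]<50)&(C[:,2]<50)&(np.abs(Q[:,:2]).max(1)<.06)&(Q[:,2]>.05)]
print(len(q),np.percentile(q,[1,50,99],axis=0).round(4),cv2.minAreaRect(q[q[:,2]>.064][:,:2].astype(np.float32)))
E
```

```text
scene shift px [-0.03  2.16] full travel px [0.1  2.18] area 136 127 frac 0.99
top shift px [289.11  80.56] full travel px [-1.97  0.8 ] area 189 38 frac -111.58
5977 [[-0.004  -0.0034  0.0503]
 [ 0.0128  0.0103  0.0643]
 [ 0.0153  0.021   0.0722]] ((0.01585259661078453, 0.01265119481831789), (0.04697895050048828, 0.028932683169841766), 22.223974227905273)
```

apply_moves(commands=[[0.0048, 0.003, -0.0026, 0, 1], [0.0048, 0.003, -0.0028, 0, 1], [0.005, 0.0028, -0.003, 0, 1], [0.0048, 0.003, -0.0028, 0, 1], [0.0046, 0.0032, -0.0026, 0, 1]])

```text
clock: 21.15
position: [0.656, 0.0919, 0.1583]
ee_rot: [0.996, -0.018, -0.06, 0.058]
ft_force: [-10.7, 4.2, 0.2]
grip_width: 0.229
```

```bash
python3 -c "
from h import *
wind(n=10,step=5,down=.0)
cap()
"
```

```text
t 21.15 phi 69.7 r 0.0686 h 0.0647 F cw-resist,rad,axial [10.1  0.8  5.5] w 0.229 tiltz [-0.122 -0.113 -0.986] head -2.5
[0.0019 0.01   0.    ]
[ 0.0038  0.0026 -0.0025]
[ 0.0036  0.003  -0.0023]
[ 0.0034  0.0033 -0.0021]
[ 0.0032  0.0037 -0.0019]
[ 0.003   0.004  -0.0017]
[ 0.0027  0.0042 -0.0014]
[ 0.0024  0.0045 -0.0012]
[ 0.0021  0.0047 -0.0009]
[ 0.0018  0.0049 -0.0006]
scene shift px [-0.06  2.23] full travel px [0.1  2.17] area 136 127 frac 1.02
top shift px [289.42  80.51] full travel px [-1.97  0.8 ] area 189 36 frac -111.88
```

apply_moves(commands=[[0, 0, 0, 0, 0], [0, 0, 0, 0, -0.2], [0, 0, 0, 0, -0.2], [0, 0, 0, 0, -0.2]])

```text
clock: 21.58
position: [0.6562, 0.0932, 0.1574]
ee_rot: [0.996, -0.018, -0.06, 0.057]
ft_force: [-0.5, -0.5, -0.5]
grip_width: 0.603
```

```bash
python3 - <<'E'
from h import *
wind(n=1)
im,d,K,T=snap('wrist','w9.png'); P,u,v=cloud(d,K,T); C=im[v,u].astype(int); r=P-MO; Q=np.c_[r@B,r[:,1],r@A]
q=Q[(C[:,0]>80)&(C[:,1]<50)&(C[:,2]<50)&(np.abs(Q[:,:2]).max(1)<.06)&(Q[:,2]>.066)]
print(len(q),np.percentile(q,[1,50,99],axis=0).round(4),cv2.minAreaRect(q[:,:2].astype(np.float32)))
cap()
E
```

```text
t 21.58 phi 70.2 r 0.0696 h 0.0638 F cw-resist,rad,axial [ 0.5 -0.7 -0.2] w 0.603 tiltz [-0.121 -0.112 -0.986] head -2.5
[0.003  0.0114 0.0004]
896 [[-0.0069 -0.0101  0.0661]
 [ 0.0035  0.0008  0.0698]
 [ 0.0538  0.0315  0.0869]] ((0.023101771250367165, 0.01201617531478405), (0.07408087700605392, 0.01837371475994587), 29.785919189453125)
scene shift px [-0.13  2.19] full travel px [0.1  2.18] area 136 127 frac 1.0
top shift px [289.42  80.51] full travel px [-1.97  0.8 ] area 189 36 frac -111.83
```

View pics/w9.png

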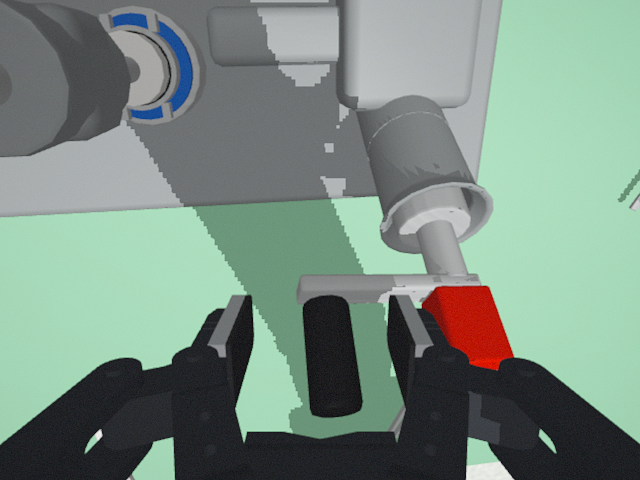

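```bash
python3 - <<'E'
from h import *
im,d,K,T=snap('wrist'); 
for nm,(u0,u1,v0,v1) in dict(handle=(300,365,300,415),hub=(440,510,290,350),disc=(410,460,195,225)).items():
    vv,uu=np.mgrid[v0:v1,u0:u1]; vv,uu=vv.ravel(),uu.ravel(); C=im[vv,uu].astype(int); z=d[vv,uu]
    m=z>0
    if nm=="handle": m&=(C.max(1)<60)
    if nm=="hub": m&=(C[:,0]>80)&(C[:,1]<60)
    z=z[m];p=np.linalg.inv(K)@np.vstack([uu[m]*z,vv[m]*z,z]); p=(T[:3,:3]@p).T+T[:3,3]-MO
    q=np.c_[p@B,p[:,1],p@A]; print(nm,len(q),np.percentile(q,[2,25,50,75,98],axis=0).round(4).tolist())
E
```

```text
handle 5584 [[0.0023, 0.0531, 0.0442], [0.008, 0.058, 0.0557], [0.0098, 0.0626, 0.0668], [0.011, 0.0669, 0.0767], [0.0126, 0.0709, 0.0839]]
hub 3440 [[0.0022, -0.01, 0.0419], [0.0037, -0.0041, 0.0488], [0.0045, 0.0024, 0.0552], [0.0054, 0.0087, 0.0613], [0.0069, 0.014, 0.0672]]
disc 1495 [[0.0031, -0.0088, -0.006], [0.0079, -0.0018, -0.0012], [0.012, 0.0043, 0.0023], [0.0144, 0.0096, 0.0031], [0.0162, 0.0149, 0.0049]]
```

```bash
python3 - <<'E'
from h import *
K,T=pose("wrist"); o=manip.get_obs(); p=np.array(o["position"]); M=R.from_quat(o["ee_rot"]).as_matrix()
H=MO+.002*B+.066*A+np.array([0,.062,0])
for n,X in(("tcp",p),("G",p-.019*M[:,2]),("H",H),("Htop",MO+.002*B+.084*A+np.array([0,.062,0]))):
    c=T[:3,:3].T@(X-T[:3,3]); q=K@c; print(n,(q[:2]/q[2]).round(),X.round(4))
print("tool shift G->H",(M.T@(H-(p-.019*M[:,2]))).round(4))
E
```

```text
tcp [323. 312.] [0.6561 0.0931 0.1576]
G [323. 337.] [0.6584 0.0952 0.1763]
H [330. 363.] [0.6387 0.0918 0.1673]
Htop [337. 413.] [0.6297 0.0918 0.1828]
tool shift G->H [-0.0183  0.0029  0.0117]
```

apply_moves(commands=[[-0.009, 0.0015, 0.004, 0, -0.2], [-0.009, 0.0015, 0.004, 0, -0.2], [0, 0, 0, 0, 1], [0, 0, 0, 0, 1], [0, 0, 0, 0, 1]], squeeze=60)

```text
clock: 22.2
position: [0.6376, 0.09, 0.1523]
ee_rot: [0.996, -0.018, -0.059, 0.057]
ft_force: [1.5, 4.3, -3.4]
grip_width: 0.217
```

apply_moves(commands=[[0, 0, 0, 0, 1], [0, 0, 0, 0, 1]])

```text
clock: 22.37
position: [0.6382, 0.0916, 0.1519]
ee_rot: [0.997, -0.017, -0.059, 0.056]
ft_force: [-0.4, 1.3, -3.5]
grip_width: 0.221
```

```bash
python3 - <<'E'
from h import *
wind(n=5,step=5,down=0,C=(-.0055,.002))
E
```

```text
t 22.37 phi 80.2 r 0.0628 h 0.0681 F cw-resist,rad,axial [ 2.3  0.9 -2.9] w 0.221 tiltz [-0.119 -0.109 -0.987] head -2.4
[ 0.0039  0.004  -0.0024]
[ 0.0041  0.0017 -0.0028]
[ 0.004   0.0021 -0.0027]
[ 0.0038  0.0025 -0.0025]
[ 0.0037  0.0029 -0.0023]
```

apply_moves(commands=[[0.0035, 0.002, -0.0005, 0, 1], [0.0045, 0.0017, -0.0018, 0, 1], [0.0045, 0.0019, -0.0018, 0, 1], [0.0045, 0.0022, -0.0018, 0, 1]])

```text
clock: 22.7
position: [0.6526, 0.0929, 0.1565]
ee_rot: [0.997, -0.012, -0.063, 0.051]
ft_force: [-8.3, 4.5, -1.0]
grip_width: 0.212
```

```bash
python3 - <<'E'
from h import *
wind(n=5,step=5,down=0,C=(-.0055,.002))
cap()
E
```

```text
t 22.7 phi 67.8 r 0.068 h 0.0648 F cw-resist,rad,axial [8.8 1.3 3.3] w 0.212 tiltz [-0.127 -0.099 -0.987] head -1.8
[ 0.0017  0.0096 -0.0001]
[ 0.0037  0.0027 -0.0025]
[ 0.0035  0.0031 -0.0023]
[ 0.0033  0.0035 -0.0021]
[ 0.0031  0.0038 -0.0019]
scene shift px [-0.03  2.19] full travel px [0.1  2.17] area 136 129 frac 1.01
top shift px [289.34  80.55] full travel px [-1.97  0.8 ] area 189 37 frac -111.77
```

```bash
cat >> h.py <<'E'
def handle():
    im,d,K,T=snap('wrist'); P,u,v=cloud(d,K,T); C=im[v,u].astype(int); r=P-MO; q=np.c_[r@B,r[:,1],r@A]
    o=manip.get_obs(); p=np.array(o["position"]); M=R.from_quat(o["ee_rot"]).as_matrix(); t=(P-p)@M
    m=(C.max(1)<60)&(abs(t[:,1])<.012)&(abs(t[:,0])<.04)&(abs(q[:,2]-.068)<.03)&(abs(u-320)<70)
    for lo in(.055,.06,.065,.07,.075):
        s=m&(abs(q[:,2]-lo)<.0025)
        if s.sum()>20: print("handle slice a",lo,s.sum(),"b upslope edge",np.percentile(q[s,0],98).round(4),"y",np.percentile(q[s,1],[2,50,98]).round(4),"tool x",np.percentile(t[s,0],[50,98]).round(4))
    print("top a",np.percentile(q[m,2],99).round(4))
    m=(C[:,0]>80)&(C[:,1]<60)&(C[:,2]<60)&(np.abs(q[:,:2]).max(1)<.05)&(abs(q[:,2]-.055)<.02); print("hub b,y,a",m.sum(),np.percentile(q[m],[2,50,98],axis=0).round(4).tolist())
E
python3 - <<'E'
from h import *
handle()
E
```

```text
handle slice a 0.055 747 b upslope edge 0.028 y [0.0553 0.0653 0.0753] tool x [0.0097 0.012 ]
handle slice a 0.06 843 b upslope edge 0.0321 y [0.0559 0.066  0.0759] tool x [0.0067 0.0115]
handle slice a 0.065 912 b upslope edge 0.0362 y [0.0564 0.0663 0.0766] tool x [0.0038 0.0115]
handle slice a 0.07 1030 b upslope edge 0.0398 y [0.0571 0.0671 0.0774] tool x [0.001  0.0114]
handle slice a 0.075 1243 b upslope edge 0.0406 y [0.057  0.0674 0.0782] tool x [-0.0017  0.011 ]
top a 0.0974
hub b,y,a 6122 [[-0.0022, -0.0059, 0.0394], [0.0105, 0.0099, 0.0568], [0.0143, 0.0209, 0.0718]]
```

```bash
sed -i 's/abs(t\[:,1\])<.012/abs(t[:,1])<.007/' h.py; python3 - <<'E'
from h import *
handle()
im,d,K,T=snap('wrist','w10.png')
E
```

```text
handle slice a 0.055 507 b upslope edge 0.0272 y [0.0574 0.0644 0.0707] tool x [0.0099 0.012 ]
handle slice a 0.06 544 b upslope edge 0.0274 y [0.0577 0.0648 0.0714] tool x [0.007  0.0091]
handle slice a 0.065 582 b upslope edge 0.0273 y [0.0584 0.0653 0.0718] tool x [0.004 0.006]
handle slice a 0.07 609 b upslope edge 0.0274 y [0.0587 0.0657 0.0722] tool x [0.001  0.0032]
handle slice a 0.075 673 b upslope edge 0.0275 y [0.0593 0.0663 0.0729] tool x [-0.002   0.0004]
top a 0.0807
hub b,y,a 6118 [[-0.0021, -0.0059, 0.0395], [0.0105, 0.0099, 0.0569], [0.0142, 0.021, 0.0718]]
```

View pics/w10.png

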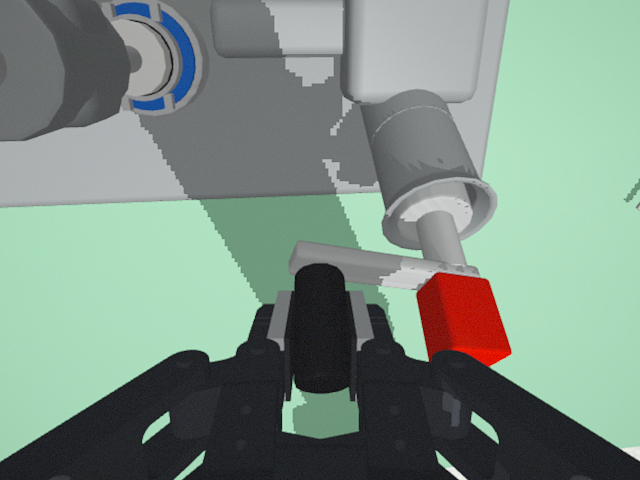

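apply_moves(commands=[[0.0045, 0.0045, -0.0018, 0, 1], [0.0045, 0.0035, -0.002, 0, 1], [0.0045, 0.0035, -0.002, 0, 1], [0.0045, 0.0035, -0.002, 0, 1]])

```text
clock: 23.28
position: [0.6613, 0.0893, 0.1615]
ee_rot: [0.996, -0.005, -0.076, 0.046]
ft_force: [-17.6, 6.9, -0.2]
grip_width: 0.215
```

```bash
python3 - <<'E'
from h import *
wind(n=1,C=(.0,.005))
handle()
E
```

```text
t 23.28 phi 61.5 r 0.064 h 0.0645 F cw-resist,rad,axial [16.8 -1.2  8.7] w 0.215 tiltz [-0.151 -0.09  -0.984] head -1.0
[ 0.0033  0.0068 -0.0009]
handle slice a 0.055 503 b upslope edge 0.036 y [0.0537 0.0609 0.0673] tool x [0.0088 0.011 ]
handle slice a 0.06 531 b upslope edge 0.0364 y [0.0542 0.061  0.0676] tool x [0.0059 0.0081]
handle slice a 0.065 574 b upslope edge 0.0367 y [0.0545 0.0614 0.068 ] tool x [0.0029 0.0052]
handle slice a 0.07 606 b upslope edge 0.0369 y [0.055  0.0622 0.0685] tool x [0.0001 0.0021]
handle slice a 0.075 661 b upslope edge 0.0374 y [0.0553 0.0622 0.0688] tool x [-0.0028 -0.0007]
top a 0.0809
hub b,y,a 5306 [[0.0031, -0.0082, 0.0392], [0.0146, 0.0084, 0.0553], [0.0193, 0.0192, 0.0707]]
```

apply_moves(commands=[[0.0045, 0.004, -0.0015, 0, 1], [0.0045, 0.004, -0.0015, 0, 1], [0.0045, 0.004, -0.0015, 0, 1]])

```text
clock: 23.58
position: [0.6632, 0.0881, 0.1629]
ee_rot: [0.995, 0.002, -0.091, 0.041]
ft_force: [-21.0, 8.1, 2.6]
grip_width: 0.208
```

```bash
python3 - <<'E'
from h import *
wind(n=1,C=(.0,.005))
handle();cap()
E
```

```text
t 23.58 phi 58.8 r 0.0642 h 0.0644 F cw-resist,rad,axial [18.6 -1.9 12.8] w 0.208 tiltz [-0.181 -0.082 -0.98 ] head -0.2
[ 0.0028  0.0072 -0.0008]
handle slice a 0.055 513 b upslope edge 0.0386 y [0.0525 0.0595 0.0661] tool x [0.0086 0.0107]
handle slice a 0.06 529 b upslope edge 0.039 y [0.0529 0.0598 0.0663] tool x [0.0057 0.0077]
handle slice a 0.065 579 b upslope edge 0.0393 y [0.0532 0.0603 0.0667] tool x [0.0026 0.0049]
handle slice a 0.07 616 b upslope edge 0.0397 y [0.0536 0.0606 0.0671] tool x [-0.0003  0.0018]
handle slice a 0.075 665 b upslope edge 0.04 y [0.0538 0.0609 0.0673] tool x [-0.0033 -0.0011]
top a 0.0809
hub b,y,a 5037 [[0.004, -0.0089, 0.0391], [0.0153, 0.0082, 0.0545], [0.0204, 0.0188, 0.0695]]
scene shift px [0.27 2.25] full travel px [0.1  2.17] area 136 135 frac 1.04
top shift px [289.34  80.55] full travel px [-1.97  0.8 ] area 189 37 frac -111.74
```

apply_moves(commands=[[-0.003, 0, 0.001, 0, 1], [0, 0, 0, 0, 0.3], [0, 0, 0, 0, 0.2], [0, 0, 0, 0, 0.2], [0, 0, 0, 0, 0.2]])

```text
clock: 24.15
position: [0.6606, 0.0867, 0.1625]
ee_rot: [0.995, 0.001, -0.092, 0.042]
ft_force: [0.2, 0.2, 0.7]
grip_width: 0.4
```

```bash
python3 - <<'E'
from h import *
wind(n=1,C=(.0,.005))
handle()
o=manip.get_obs(); M=R.from_quat(o["ee_rot"]).as_matrix(); print("up 20mm in tool",(M.T@[0,0,.02]).round(4))
E
```

```text
t 24.15 phi 60.1 r 0.0618 h 0.0653 F cw-resist,rad,axial [-0.4  0.4  0.5] w 0.4 tiltz [-0.183 -0.085 -0.98 ] head -0.3
[ 0.0039  0.0051 -0.0018]
handle slice a 0.055 341 b upslope edge 0.0144 y [0.0525 0.0583 0.0636] tool x [-0.0074 -0.0049]
handle slice a 0.06 361 b upslope edge 0.0142 y [0.0526 0.0585 0.0639] tool x [-0.0108 -0.0083]
handle slice a 0.065 399 b upslope edge 0.0139 y [0.0528 0.0588 0.0644] tool x [-0.0142 -0.0116]
handle slice a 0.07 424 b upslope edge 0.0136 y [0.0529 0.059  0.0647] tool x [-0.0178 -0.0151]
handle slice a 0.075 445 b upslope edge 0.0136 y [0.053  0.0592 0.0649] tool x [-0.0211 -0.0187]
top a 0.0839
hub b,y,a 3861 [[-0.0035, -0.01, 0.0398], [0.0047, 0.0039, 0.0531], [0.0072, 0.015, 0.0679]]
up 20mm in tool [-0.0037  0.0017 -0.0196]
```

apply_moves(commands=[[-0.0037, 0.0017, -0.0196, 0, 0.2], [-0.0037, 0.0017, -0.0196, 0, 0.2], [-0.0037, 0.0017, -0.0196, 0, 0.2], [-0.0037, 0.0017, -0.0196, 0, 0.2], [-0.0037, 0.0017, -0.0196, 0, 0.2]])

```text
clock: 24.62
position: [0.6599, 0.0838, 0.2616]
ee_rot: [0.995, -0.0, -0.095, 0.044]
ft_force: [0.0, -0.1, -0.1]
grip_width: 0.402
```

apply_moves(commands=[[-0.006, 0.0017, -0.0196, 0, 0.2], [-0.006, 0.0017, -0.0196, 0, 0.2], [-0.006, 0.0017, -0.0196, 0, 0.2], [0, 0, 0, 0, 0.2]])

```text
clock: 24.95
position: [0.6546, 0.0827, 0.3314]
ee_rot: [0.995, -0.002, -0.091, 0.043]
ft_force: [0.4, -0.1, 1.3]
grip_width: 0.402
```

```bash
python3 - <<'E'
from h import *
goal(.6,.05,.3,0)
im,d,K,T=snap('wrist','w11.png'); P,u,v=cloud(d,K,T); C=im[v,u].astype(int); r=P-MO; q=np.c_[r@B,r[:,1],r@A]
m=(C[:,0]>80)&(C[:,1]<60)&(C[:,2]<60)&(np.abs(q[:,:2]).max(1)<.05)&(q[:,2]>.03); print("hub",m.sum(),np.percentile(q[m],[1,50,99],axis=0).round(4).tolist())
m=(C.max(1)<60)&(np.hypot(q[:,0]-.004,q[:,1]-.06)<.02)&(q[:,2]>.03)&(q[:,2]<.1); print("handle",m.sum(),np.percentile(q[m],[1,50,99],axis=0).round(4).tolist())
m=(C.min(1)>90)&(np.hypot(q[:,0],q[:,1])<.018)&(abs(q[:,2])<.02); print("barrel top a",m.sum(),np.percentile(q[m,2],[5,25,50,75,95]).round(4) if m.sum() else '')
cap()
E
```

```text
pos [0.6546 0.0827 0.3314] head -0.71 tilt z [-0.1813 -0.0861 -0.9797] F [ 0.4 -0.1  1.3] w 0.402 t 24.95
tool shift [-0.0476  0.0296  0.0435] turn -0.71
hub 1567 [[-0.0136, -0.0102, 0.0404], [0.0035, 0.0039, 0.0619], [0.0069, 0.0156, 0.0723]]
handle 1368 [[-0.0039, 0.0523, 0.0428], [0.0109, 0.0616, 0.0689], [0.0142, 0.0709, 0.0843]]
barrel top a 1287 [-0.0098 -0.0015  0.0025  0.0039  0.0166]
scene shift px [0.26 2.37] full travel px [0.1  2.17] area 136 133 frac 1.1
top shift px [289.34  80.55] full travel px [-1.97  0.8 ] area 189 37 frac -111.56
```

View pics/w11.png

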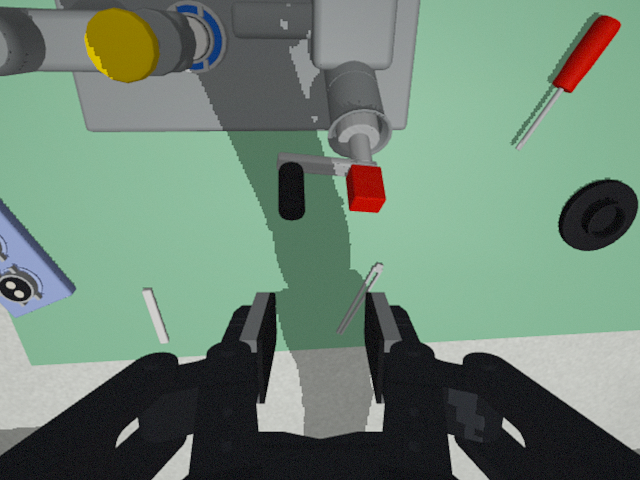

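```bash
python3 -c "
from h import *
print(workorder.hand_in())"
```

```text
the job is handed in; nothing more can be done
None
```

The job is handed in at about 25 s of the 72 s allowed. By my checks, the crank is fully home in the tube and the press pad is down on the watch.

**What I did**
- I gripped the hub and lifted the crank a little in its stand. I leaned it to about 30° in the grip against the collar, then lifted it clear.
- The hidden hex showed in the wrist picture, turned by about 6°, so I lined the socket up with it and slid it down the tube.
- I felt a solid stop of 58 N along the tube axis at 55.8 mm of the 56 mm depth, and only then wound.
- I wound clockwise by the handle through about 290°, until it stalled at about 19 N with almost no further movement. Then I let go and backed away.

**Last checks**
- **Crank home:** along the tube axis from the mouth, the hub top measured 71–72 mm (71 expected), the handle top 84 mm (84 expected) and the barrel top 2.5 mm (2 expected).
- **Pad down:** the yellow cap's shift in the scene camera read 1.0 to 1.1 of full travel.
- **Touching nothing:** the gripper is clear of everything, with almost no force on the wrist. I disturbed nothing else that I could see.

**What was off**
- The tool crept to about 10° of tilt while winding, and the crank leaned a few degrees in the tube's play under load. It settled back on release.
- After each of the two releases near the end, the handle swung back about 10–15° to the same angle. I took this as slack.
- The top camera's cap check gave no usable reading because it picked up a different yellow object, so pad travel rests on the scene camera and the stall.

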